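# Snap the timer relay onto the dust extractor's control rail

### The job

Fit the loose timer relay to the rail of the dust extractor's control plate: tip it towards you, hook its fixed lip under the rail's near edge, rock its far end down until the sprung foot clicks under the far edge, and have it butting against the row of terminals along the rail. Lip and foot are moulded plastic, so work gently by feel and force nothing. Let go of the relay at the end, and leave the other things on the bench where they are.

Things in the scene. Friction and masses are not known exactly. Their poses are not given: they have to be found in the camera images.
- relay: Timer relay: grey rail module, about 0.23 kg, upright on the bench. Origin under the middle of its base, z up. Base 90 (x) by 36 (y), up to z = 45; on it a nose 46 by 36, z 45 to 78, with a dial. Sides flat, y = +-18. Recess for the rail underneath: ceiling z = 9, near wall x = -17.9, far wall x = 18.2, open along y; shoulders beside it reach down to z = 0, out to x = +-45.
- relay_grip (a point): Where to grip the relay: middle of its nose, [0, 0, 64] mm in its frame, 36 mm across (y). Fingers here pass above the terminal row.
- relay_seat (a point): Middle of the relay's recess ceiling, [0, 0, 9] mm in its frame, axes as the relay's. When the relay is home it lies on the rail's centre line and top plane (about 0.5 mm of play).
- lip_tip (a point): Upper inner edge of the relay's fixed lip, [-14.6, 0, 5.2] mm in its frame. The lip is 30 wide (y), juts 3.3 in +x from the near recess wall, its sloping top 2.9 to 3.8 below the ceiling. It goes under the near flange, moving in +x, the relay tipped 0.28 to 0.38 rad (top towards -x, far end up); pressed straight down it does not go on. Keep the load on the rail well under 35 N.
- relay_side (a point): Middle of the relay's +y side, [0, 18, 9] mm in its frame: the side that butts against the terminal row.
- relay_foot (a joint): Sprung black foot at the relay's +x end, sliding along x, in m: 0 = at rest or locked, grows as the rail pushes it out, stop at 4.5 mm. Its nose, 16 wide, tip at x = 15.4, z = 4.2 to 4.6 (tab to x = 52), has slopes below and above. Spring 1.4 N at rest, about 4 N when passing; it clicks with 3 to 8 N down at the far end, when that end is about 2 mm from home.
- control_plate: Control plate, fixed to the bench: grey steel, 150 (x) by 290 (y), top at z = 8, on levelling feet set 0 to 6 mm higher each time. Origin under its middle, x across the rail, away from the robot. It carries a rail along y, a wiring duct behind it (x = 44 to 72, 33 high), a contactor on the rail (y = -124 to -80, up to z = 87) and an end clamp (y = -77 to -69, up to z = 47).
- rail_top (a point): Middle of the rail, on the top plane of its flanges: [-12, 0, 30] mm in the plate's frame, axes as the plate's. The rail is 35 wide (edges at x = +-17.5, rounded with radius 1.25), 260 long along y; its flanges are 2.5 thick and overhang the walls below by 5.5. The plate lies 22 below this point.
- terminal_row: Four feed-through terminals and an end clamp, fixed on the rail; 50 (x) by 39 (y), 28 high above the flanges. Origin on the rail's centre line, at flange height, on the face towards the relay; the row extends in +y from there, axes as the plate's. It stands elsewhere along the rail each time.
- screwdriver_red: Bystander: screwdriver with red handle, 159 mm long, lying on the bench.
- pliers_black: Bystander: side cutters with black grips, 187 mm long, lying on the bench.
- dust_brush: Bystander: flat brush with wooden handle, 197 mm long, lying on the bench.
Mind the look-alikes: they are no part of the job. Leave any red look-alike of the relay alone.

How it is judged:
On the way:
1. the relay, tilted, is hooked: its lip is under the rail's near edge while its far end is still raised (x of lip_tip in the frame of rail_top between -0.0172 and -0.0125 m and z of lip_tip in the frame of rail_top between -0.008 and -0.0018 m and angle between the z axis of relay and the z axis of rail_top, either way round above 0.1 rad), for 0.1 s.
At the end, for the whole second after the job is handed in: The relay sits on the rail: seat within 1.5 mm in height and 2 mm across, square within 0.04 rad, foot sprung back (under 1 mm out), its +y side within 2 mm of the terminal row and not more than 1.5 mm into it, at rest (under 1 cm/s) (z of relay_seat in the frame of rail_top between -0.0015 and 0.0015 m and x of relay_seat in the frame of rail_top between -0.002 and 0.002 m and angle between the z axis of relay and the z axis of rail_top, either way round below 0.04 rad and value of joint relay_foot below 0.001 m and y of relay_side in the frame of terminal_row between -0.002 and 0.0015 m and linear speed of relay below 0.01 m/s); the robot touches nothing.
It fails at once if the relay is forced against the rail or plate with more than 35 N (contact force between relay and control_plate above 35 N).
It fails at once if the relay is rammed into the terminal row with more than 25 N (contact force between relay and terminal_row above 25 N).
It fails at once if a bystander (screwdriver, side cutters, brush) is shifted by more than 2 cm (distance of any of screwdriver_red, pliers_black, dust_brush from where it was at the start of the episode above 0.02 m).
It also fails if it takes over 51 s, if anything falls off the work surface, if the arm or the gripper's body presses on something with over 40 N, if the wrist force passes 120 N, or if a joint passes its speed limit or range.

### The arm

A 6-joint arm with a two-finger parallel gripper is mounted at the origin on a cart in front of the work surface, level with it; the furniture and walls round the work are solid. World frame = base frame: x ahead of the robot, y to its left, z up, the work surface at z = 0. Lengths are in m, angles in rad, forces in N, time in s.
With the tool pointing down it reaches from about 0.25 to 0.775 m from the base axis. Payload 4 kg.
Tool frame: the origin (TCP) lies midway between the tips of the shut fingers; the grasp point (between the pads) lies 19 mm behind it; y points along the fingers, x is the direction in which the jaws open and shut, and the axes are right-handed (so a half turn about y gives the same grasp; the last joint's range is limited). The gripper opens to 94 mm and grips with 3 to 60 N. Pads are 16 mm wide; open, the fingers measure 119 mm over their backs; the gripper's body (75 mm by 177 mm) begins 78 mm behind the grasp point.
Start: joints at [1.007, 0.087, 1.371, -0, 1.684, -0.103], TCP at [0.245, 0.493, 0.206] pointing down, gripper open.
Joint ranges: [-3.1, 3.1], [-0.76, 2.03], [0.27, 2.55], [-1.08, 4.22], [0.17, 2.65], [-2.57, 2.57]. Speed limits (rad/s): [2.79, 2.79, 3.14, 3.14, 3.14, 3.14].

### API

Orientations are given as [roll, pitch, yaw] about the fixed x, y, z axes, in that order (R = Rz(yaw) Ry(pitch) Rx(roll)).
In Python, from bench import robot, snapshot, camera_info, ticket gives the robot as it stands.
- The arm moves only by the shell command python3 -m creep 'ROWS'. ROWS is JSON, a list of rows, each an object with "slide": the shift along the tool's x, y, z in mm, a list of three; "roll": the turn about the tool's y in degrees; "grip": the closure, from 0 (fully open) to 1 (shut). In form: [{"slide": [x, y, z], "roll": roll, "grip": grip}, ...]. A call has 1 to 20 rows; each row is the pose to reach, as a shift and turn from the pose commanded when the call began, along the tool's axes at that moment; what a row does not reach only later rows make up. A row lasts 1/12 s, in which the tool goes at most 41.7 mm and 7.16 degrees, less where a joint would pass 70% of its speed; a pose out of reach is approached as far as the arm can. A call with a gripper value outside its range is refused whole. The fingers move at their own pace and stop on an object; the grip force is fixed at half the most. Time passes only in rows, so rows that repeat a pose let the fingers close. It gives the time, the measured TCP pose, the force and the opening at its end, in the units of the state.
- robot.get_obs(): the state, without advancing time (a new reading comes with each control period).
- snapshot(name): name is "scene" or "top"; returns the picture (400x640x3 uint8, red, green, blue); there is no depth.
- camera_info(name): a dict with "fx", "fy", "cx", "cy" (pixels), "cam_to_world" (4x4, takes a point from camera to world coordinates). Camera axes: x right, y down, z forward; pixel columns grow to the right and rows downward; lengths in m; the calibration is good to about 2 mm. A picture is of the moment at which its call begins. camera_info takes no time and is no camera call.
- ticket.close_job(): hands the job in, once; it reports no verdict.
The state is a dict: "time": time; "joint_positions": joint angles; "qvel": joint speeds; "joint_torque": joint torques, N m; "tool_pos": TCP position; "ee_rot": TCP orientation; "wrist_force": force on the tool from outside, world axes, zero at the start; "wrist_torque": the same for the moment, N m; "width": finger opening in m.
Only numpy, scipy, OpenCV 4.12 (cv2) and the standard library are available. Lean on these libraries where they do the work, as an engineer would, in place of code of your own. Each camera call takes 0.05 s, during which the arm holds its last target.

## Working session

There is one attempt and no reset: what is moved stays moved. The work goes in short steps, Python scripts to look and compute and a shell command to move; the robot and the scene stay as the last step left them, time stands still between calls to the robot, and variables do not carry over. Pictures are saved under pics/ and viewed, and the job is handed in when it is done.

```bash
ls; mkdir -p pics; python3 - <<'E'
from bench import robot, snapshot, camera_info
import cv2
o=robot.get_obs()
for k,v in o.items(): print(k,v)
for n in("scene","top"):
    im=snapshot(n); cv2.imwrite(f"pics/{n}0.png",im[:,:,::-1]); print(n,camera_info(n))
E
```

```text
pics
time 0.0
joint_positions [ 1.00691227e+00  8.79717476e-02  1.37222329e+00  1.91463364e-05
  1.68358115e+00 -1.03061138e-01]
qvel [ 0.0005144  -0.00025881 -0.00068281 -0.00092048 -0.00087996  0.00133672]
joint_torque [ 4.98310910e-04 -3.40185070e+01 -3.02429295e+01  7.19414139e-02
  3.30193865e-02 -1.64116464e-04]
tool_pos [0.24426975 0.49218567 0.20431072]
ee_rot [-1.57055276  0.00216999  1.1099758 ]
wrist_force [-0.25724998  0.19240183  0.65875622]
wrist_torque [-0.00992193 -0.02117835 -0.04046171]
width 0.09433152216414017
scene {'fx': 396.1373625034184, 'fy': 396.1373625034184, 'cx': 315.20008837705944, 'cy': 201.40381078230732, 'cam_to_world': array([[ 0.61448734, -0.49359383,  0.61544328, -0.24962511],
       [-0.78890033, -0.37806617,  0.48446078, -0.61665702],
       [-0.00644857, -0.78321842, -0.62171321,  0.85503938],
       [ 0.        ,  0.        ,  0.        ,  1.        ]])}
top {'fx': 371.74484228830534, 'fy': 371.74484228830534, 'cx': 317.2910042644493, 'cy': 199.50641630707233, 'cam_to_world': array([[ 9.52949416e-02, -9.75231254e-01,  1.99606803e-01,
         3.01903548e-01],
       [-9.95449079e-01, -9.33437679e-02,  1.91852278e-02,
        -2.13810986e-02],
       [-7.79826560e-05, -2.00526663e-01, -9.79688242e-01,
         1.08828785e+00],
       [ 0.00000000e+00,  0.00000000e+00,  0.00000000e+00,
         1.00000000e+00]])}
```

View pics/scene0.png

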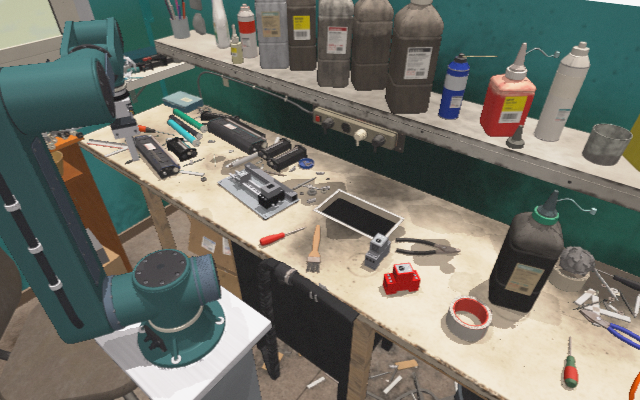

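View pics/top0.png

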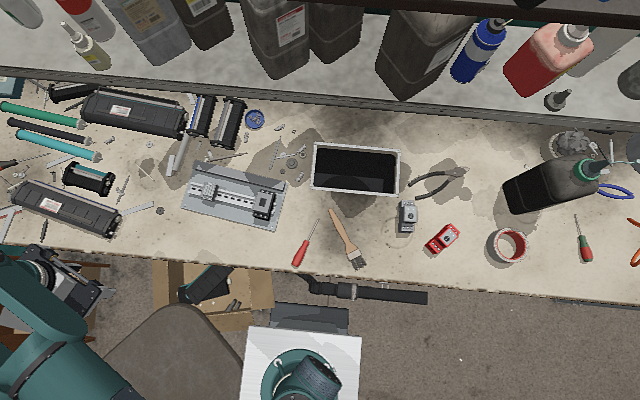

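Candidates for the relay are the grey module at scene (377,248) / top (407,216) and the red look-alike at scene (402,278) / top (442,238). The contactor on the plate is also grey. I choose the loose grey one and check it in a crop.

```bash
python3 - <<'E'
import cv2,numpy as np
s=cv2.imread("pics/scene0.png");t=cv2.imread("pics/top0.png")
def c(im,x,y,w,h,f,n): 
    o=cv2.resize(im[y:y+h,x:x+w],None,fx=f,fy=f,interpolation=cv2.INTER_CUBIC);cv2.imwrite(n,o)
c(s,350,220,75,56,10,"pics/s_rel.png")
c(t,385,190,60,56,10,"pics/t_rel.png")
c(s,212,150,95,70,8,"pics/s_pl.png")
c(t,175,155,115,80,6.9,"pics/t_pl.png")
E
```

```text
(no output)
```

View pics/s_rel.png

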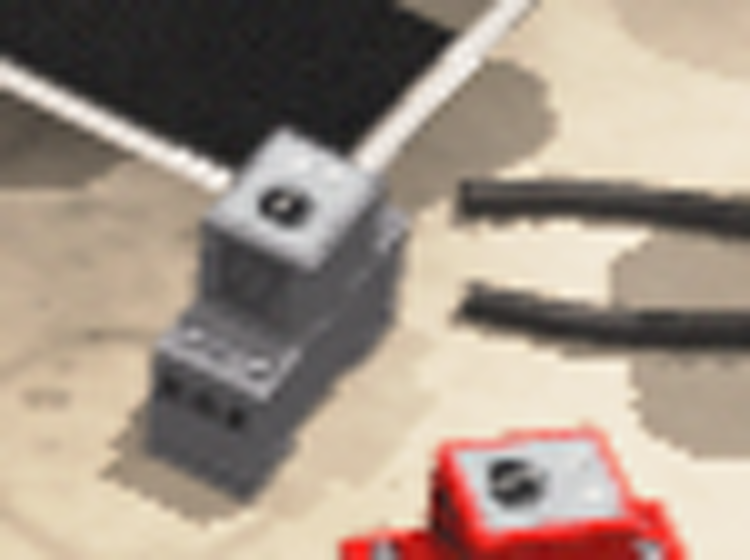

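View pics/t_rel.png

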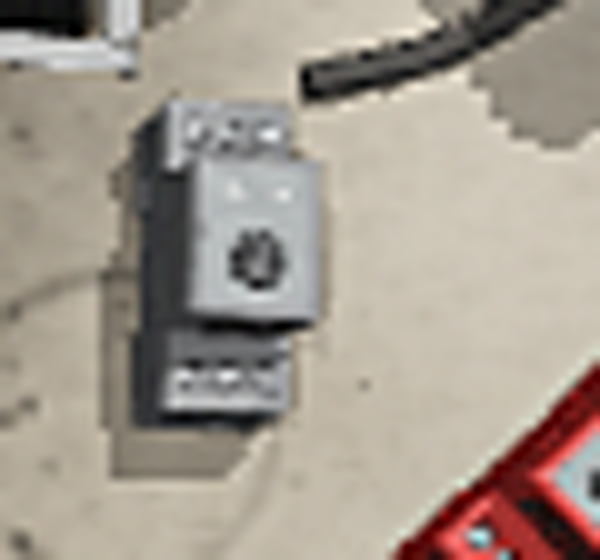

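View pics/s_pl.png

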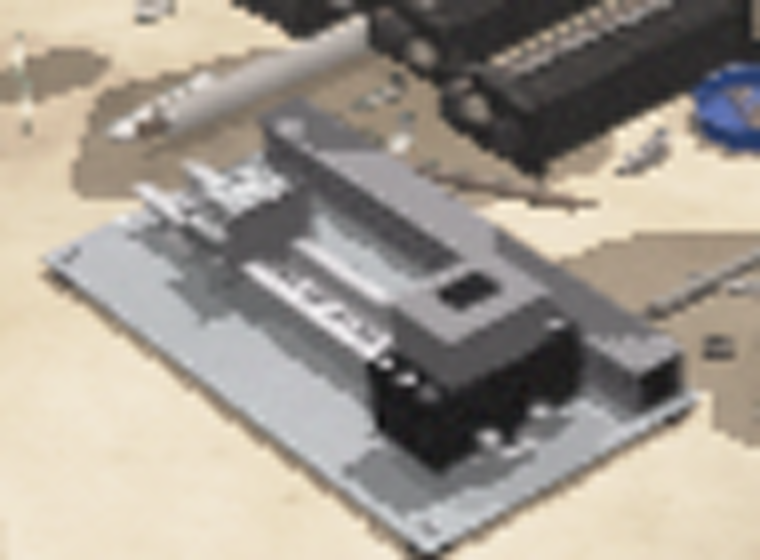

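View pics/t_pl.png

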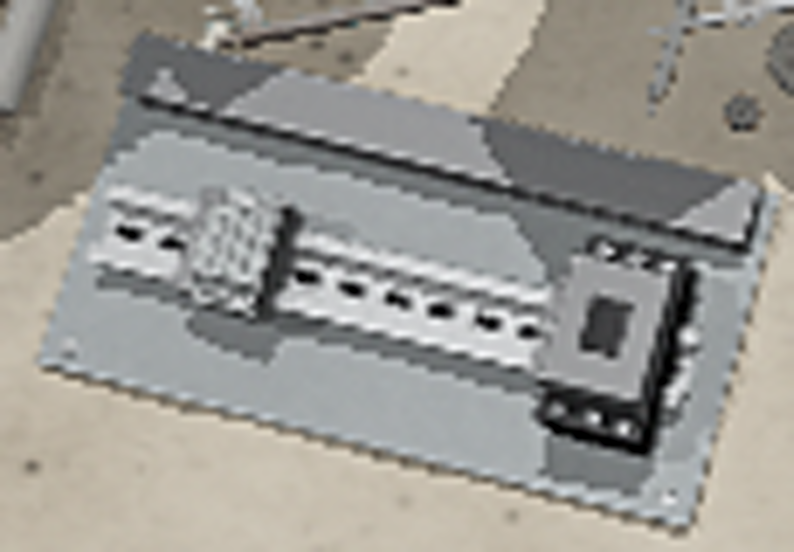

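The top and scene crops show the grey relay standing loose, dial up, near top (407,217), with no tab on its robot-facing end. The red one is the look-alike. The terminal row is at the left of the rail and the contactor at the right. Next I fit poses from the corners.

```bash
cat > fit.py <<'E'
import numpy as np, json
from scipy.optimize import least_squares
from scipy.spatial.transform import Rotation as R
from bench import camera_info
CI={n:camera_info(n) for n in("scene","top")}
def proj(n,P):
    c=CI[n];T=np.linalg.inv(np.array(c['cam_to_world']));q=np.atleast_2d(P)@T[:3,:3].T+T[:3,3]
    return np.c_[c['fx']*q[:,0]/q[:,2]+c['cx'],c['fy']*q[:,1]/q[:,2]+c['cy']]
def px(off,f,pts): return [((u+.5)/f-.5+off[0],(v+.5)/f-.5+off[1]) for u,v in pts]
def place(p,P,pitch=0): # p x y z yaw (m)
    return R.from_euler('ZY',[p[3],pitch]).apply(np.array(P)/1000.)+p[:3]
def fit(obs,p0,use=("scene","top"),fixz=None,pitch=False):
    def res(p):
        q=np.array(p); 
        if fixz is not None:q=np.r_[p[:2],fixz,p[3:]]
        pi=q[4] if pitch else 0
        return np.concatenate([(proj(n,place(q,[a for a,_ in obs[n]],pi))-np.array([b for _,b in obs[n]])).ravel() for n in use])
    p0=np.array(p0,float)
    if fixz is not None:p0=np.delete(p0,2)
    s=least_squares(res,p0,loss='soft_l1')
    return s.x,res(s.x).reshape(-1,2)
E
cat > f1.py <<'E'
from fit import *
np.set_printoptions(precision=4,suppress=True)
rel={"top":list(zip([(23,18,78),(23,-18,78),(-23,-18,78),(-23,18,78),(45,18,45),(45,-18,45),(-45,18,45),(-45,-18,45),(-45,18,0)],
 px((385,190),10,[(193,162),(322,160),(318,322),(188,320),(168,100),(290,103),(165,412),(285,412),(135,425)]))),
"scene":list(zip([(23,18,78),(23,-18,78),(-23,-18,78),(-23,18,78),(-45,18,45),(-45,-18,45),(-45,18,0),(-45,-18,0),(45,-18,45),(45,-18,0)],
 px((350,220),10,[(285,130),(385,185),(320,268),(205,220),(160,340),(270,390),(145,455),(245,500),(410,222),(393,325)])))}
pl={"top":list(zip([(-75,145,8),(-75,-145,8),(5.5,130,30),(-29.5,130,30)],px((175,155),6.9,[(38,365),(690,530),(108,188),(90,262)]))),
"scene":list(zip([(-75,145,8),(-75,-145,8),(75,-145,8),(5.5,130,30),(-29.5,130,30)],px((212,150),8,[(45,262),(430,550),(695,400),(190,168),(140,188)])))}
for nm,o,p0 in(("rel",rel,[.4,-.2,0,0]),("plate",pl,[.45,.2,0,-.2])):
    for use in(("scene","top"),("scene",),("top",)):
        for fz in (None,0.0 if nm=="rel" else .003):
            x,r=fit(o,p0,use,fz);print(nm,use,fz,x, np.sqrt((r**2).sum(1).mean()))
        print(r.round(1).tolist())
E
python3 f1.py
```

```text
rel ('scene', 'top') None [ 0.4935 -0.2596  0.0008  0.0435] 0.7485304576733715Traceback (most recent call last):
  File "f1.py", line 12, in <module>
    x,r=fit(o,p0,use,fz);print(nm,use,fz,x, np.sqrt((r**2).sum(1).mean()))
        ~~~^^^^^^^^^^^^^
  File "fit.py", line 20, in fit
    s=least_squares(res,p0,loss='soft_l1')
    return func(*args, **kwargs)
    vector_fun = VectorFunction(
        fun_wrapped,
    ...<6 lines>...
        workers=workers
    )
    self._update_fun()
    ~~~~~~~~~~~~~~~~^^
    self.f = self.fun_wrapped(xp_copy(self.x))
             ~~~~~~~~~~~~~~~~^^^^^^^^^^^^^^^^^
    return np.atleast_1d(self.fun(x))
                         ~~~~~~~~^^^
    return self.f(x, *self.args, **self.kwargs)
           ~~~~~~^^^^^^^^^^^^^^^^^^^^^^^^^^^^^^
  File "fit.py", line 17, in res
    return np.concatenate([(proj(n,place(q,[a for a,_ in obs[n]],pi))-np.array([b for _,b in obs[n]])).ravel() for n in use])
                                   ~~~~~^^^^^^^^^^^^^^^^^^^^^^^^^^^^
  File "fit.py", line 11, in place
    return R.from_euler('ZY',[p[3],pitch]).apply(np.array(P)/1000.)+p[:3]
                              ~^^^
IndexError: index 3 is out of bounds for axis 0 with size 3
```

```bash
sed -i 's/fixz,p\[3:\]/fixz,p[2:]/' fit.py; python3 f1.py
```

```text
rel ('scene', 'top') None [ 0.4935 -0.2596  0.0008  0.0435] 0.7485304576733715
rel ('scene', 'top') 0.0 [ 0.4938 -0.2596  0.0431] 0.7630229012376278
[[-0.5, -0.3], [0.8, -0.8], [-0.4, 0.4], [-0.4, -0.1], [-0.7, 0.8], [-0.3, 1.3], [-0.3, 0.3], [0.7, 1.2], [0.5, -0.5], [0.5, 0.0], [-0.2, -1.1], [-0.1, -0.2], [0.3, 0.0], [0.2, -0.4], [-0.3, -0.3], [0.1, 0.1], [-0.2, -0.2], [0.6, 0.4], [-0.6, 0.3]]
rel ('scene',) None [ 0.5301 -0.2422 -0.039   0.03  ] 0.5389822705481765
rel ('scene',) 0.0 [ 0.4947 -0.2592  0.0404] 0.8621804243642219
[[-0.4, -0.5], [0.8, -1.0], [-0.4, 0.1], [-0.4, -0.4], [-0.7, 0.6], [-0.3, 1.0], [-0.3, 0.0], [0.7, 1.0], [0.6, -0.8], [0.6, -0.2]]
rel ('top',) None [ 0.4973 -0.2647 -0.0216  0.045 ] 0.44896525597786274
rel ('top',) 0.0 [ 0.4934 -0.2598  0.0449] 0.5446792271437189
[[-0.2, -0.9], [-0.1, -0.1], [0.4, 0.2], [0.2, -0.3], [-0.3, -0.1], [0.1, 0.2], [-0.2, -0.1], [0.6, 0.6], [-0.5, 0.4]]
plate ('scene', 'top') None [ 0.5113  0.2468  0.0006 -0.149 ] 0.8227949765874157
plate ('scene', 'top') 0.003 [ 0.5106  0.2457 -0.1502] 0.858999588883932
[[-0.7, -0.7], [-0.1, 0.7], [1.3, -0.4], [1.1, -0.9], [-0.6, 0.3], [-0.2, 0.3], [0.2, 0.3], [0.4, -0.4], [-0.7, 0.2]]
plate ('scene',) None [ 0.5268  0.2656 -0.0166 -0.1437] 0.7440115152447635
plate ('scene',) 0.003 [ 0.5098  0.2456 -0.1498] 1.0285479412722873
[[-0.8, -0.6], [-0.2, 0.8], [1.1, -0.3], [0.9, -0.8], [-0.8, 0.4]]
plate ('top',) None [ 0.512   0.2476 -0.0036 -0.1491] 0.44707512056327176
plate ('top',) 0.003 [ 0.5109  0.2456 -0.1491] 0.5203799591606394
[[-0.2, 0.2], [0.3, 0.1], [0.5, -0.5], [-0.6, 0.1]]
```

```bash
cat > ov.py <<'E'
from fit import *
import cv2
def ov(src,n,lines,off,wh,f,out):
    im=cv2.imread(src);o=cv2.resize(im[off[1]:off[1]+wh[1],off[0]:off[0]+wh[0]],None,fx=f,fy=f,interpolation=cv2.INTER_CUBIC)
    for P,col in lines:
        q=proj(n,P);q=((q-np.array(off)+.5)*f-.5).round().astype(int)
        cv2.polylines(o,[q.reshape(-1,1,2)],False,col,1,cv2.LINE_AA)
    cv2.imwrite(out,o)
def box(x0,x1,y0,y1,z0,z1):
    a=[(x0,y0),(x1,y0),(x1,y1),(x0,y1),(x0,y0)]
    L=[[(x,y,z) for x,y in a] for z in (z0,z1)]
    return L+[[(x,y,z0),(x,y,z1)] for x,y in a[:4]]
def rel(p,pitch=0):
    out=[]
    for b,c in((box(-45,45,-18,18,0,45),(0,255,0)),(box(-23,23,-18,18,45,78),(0,255,255)),(box(45,52,-8,8,2,6),(0,0,255))):
        out+=[(place(p,l,pitch),c) for l in b]
    return out
def plate(p,yt=None):
    out=[]
    for b,c in((box(-75,75,-145,145,8,8),(0,255,0)),(box(-29.5,5.5,-130,130,30,30),(0,0,255)),(box(44,72,-145,145,33,33),(255,0,255))):
        out+=[(place(p,l),c) for l in b]
    if yt is not None: out+=[(place(p,l),(0,255,255)) for l in box(-37,13,yt,yt+39,30,58)]
    return out
E
python3 - <<'E'
from ov import *
r=[.4936,-.2596,0,.044]; p=[.5110,.2462,.002,-.149]
ov("pics/scene0.png","scene",rel(r),(350,220),(75,56),10,"pics/o1.png")
ov("pics/top0.png","top",rel(r),(385,190),(60,56),10,"pics/o2.png")
ov("pics/top0.png","top",plate(p,63),(175,155),(115,80),6.9,"pics/o3.png")
ov("pics/scene0.png","scene",plate(p,63),(212,150),(95,70),8,"pics/o4.png")
E
```

```text
(no output)
```

View pics/o1.png

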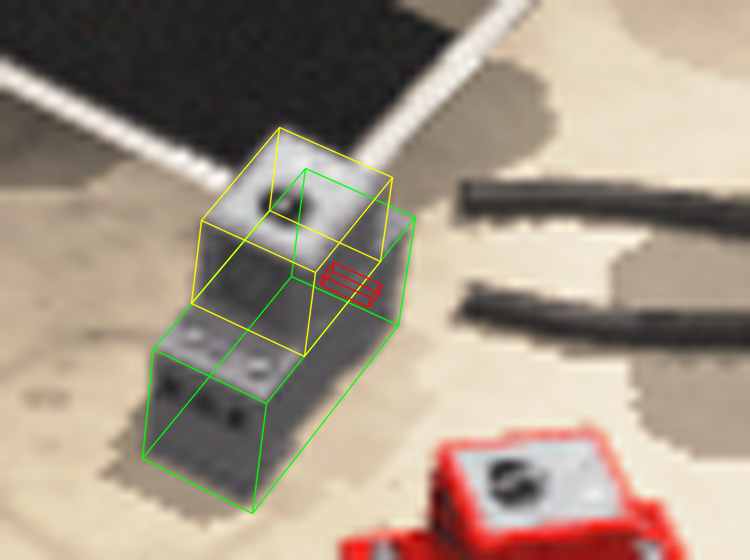

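View pics/o2.png

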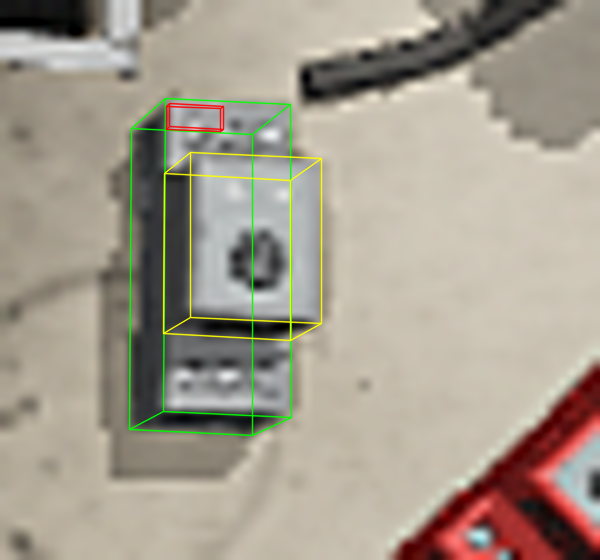

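View pics/o3.png

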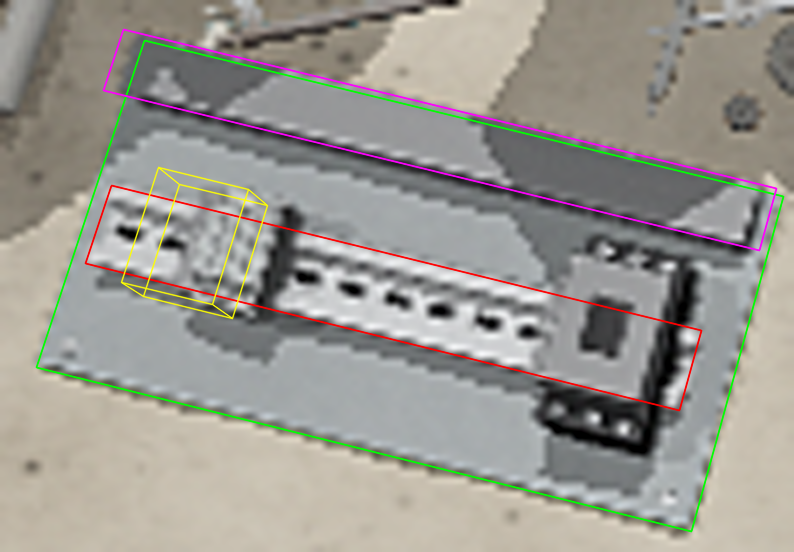

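View pics/o4.png

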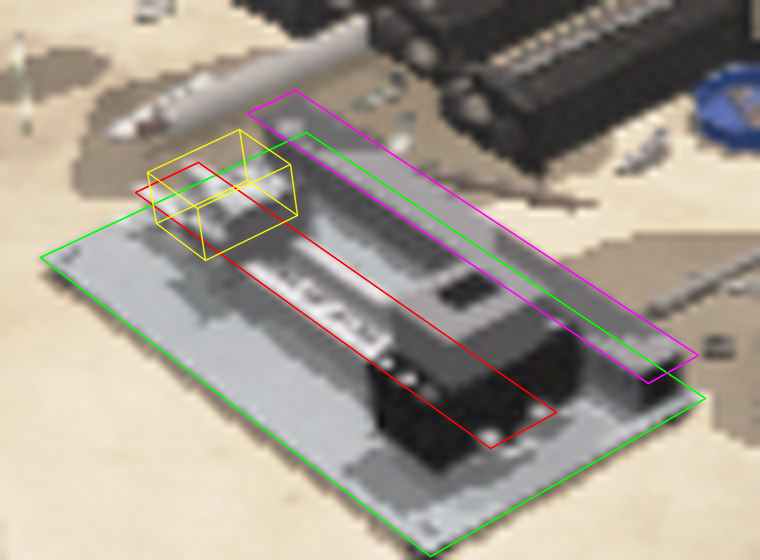

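```bash
python3 - <<'E'
from ov import *
p=[.5110,.2462,.002,-.149]
for y,k in((52,5),(47,6)):
  L=[(place(p,l),(0,255,255)) for l in [[(-37,y,58),(13,y,58)],[(-37,y,30),(13,y,30)],[(-37,y+39,58),(13,y+39,58)],[(-37,y,58),(-37,y+39,58)]]]
  ov("pics/top0.png","top",L,(195,175),(45,35),16,f"pics/o{k}t.png")
  ov("pics/scene0.png","scene",L,(225,165),(45,35),16,f"pics/o{k}s.png")
a=[np.vstack([cv2.imread(f"pics/o{k}{c}.png") for k in(5,6)]) for c in"ts"]
cv2.imwrite("pics/o56.png",cv2.resize(np.hstack(a),(800,622)[:2],interpolation=cv2.INTER_AREA)[:600])
E
```

```text
(no output)
```

View pics/o56.png

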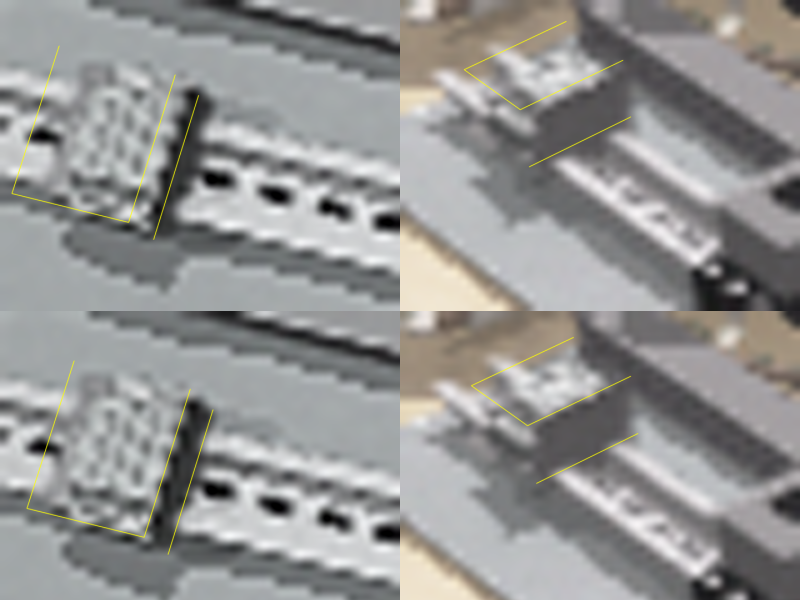

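```bash
cat > go.py <<'E'
import sys,numpy as np
from bench import robot
from scipy.spatial.transform import Rotation as R
def cur():
    o=robot.get_obs();return o,np.array(o['tool_pos']),R.from_euler('xyz',o['ee_rot']).as_matrix()
def to(x,y,z,yaw):
    o,p,M=cur(); d=M.T@(np.array([x,y,z])-p)*1000
    cy=np.arctan2(M[1,0],M[0,0]); print("slide",d.round(1),"roll",round(np.degrees(-(yaw-cy)),2),"now",p.round(4),round(cy,4))
if __name__=="__main__": to(*map(float,sys.argv[1:5]))
E
python3 go.py .4936 -.2596 .16 1.615; python3 go.py .4936 -.2596 .045 1.615
```

```text
slide [-562.5   45.4 -557.6] roll -28.93 now [0.2443 0.4922 0.2044] 1.11
slide [-562.2  160.4 -557.6] roll -28.93 now [0.2443 0.4922 0.2044] 1.11
```

```bash
python3 -m creep '[{"slide":[-562,10,-557],"roll":-28.9,"grip":0.3},{"slide":[-562,10,-557],"roll":-28.9,"grip":0.3},{"slide":[-562,10,-557],"roll":-28.9,"grip":0.3},{"slide":[-562,10,-557],"roll":-28.9,"grip":0.3},{"slide":[-562,10,-557],"roll":-28.9,"grip":0.3},{"slide":[-562,10,-557],"roll":-28.9,"grip":0.3},{"slide":[-562,10,-557],"roll":-28.9,"grip":0.3},{"slide":[-562,10,-557],"roll":-28.9,"grip":0.3},{"slide":[-562,10,-557],"roll":-28.9,"grip":0.3},{"slide":[-562,10,-557],"roll":-28.9,"grip":0.3},{"slide":[-562,10,-557],"roll":-28.9,"grip":0.3},{"slide":[-562,10,-557],"roll":-28.9,"grip":0.3},{"slide":[-562,10,-557],"roll":-28.9,"grip":0.3},{"slide":[-562,10,-557],"roll":-28.9,"grip":0.3},{"slide":[-562,10,-557],"roll":-28.9,"grip":0.3},{"slide":[-562,10,-557],"roll":-28.9,"grip":0.3},{"slide":[-562,10,-557],"roll":-28.9,"grip":0.3},{"slide":[-562,10,-557],"roll":-28.9,"grip":0.3},{"slide":[-562,10,-557],"roll":-28.9,"grip":0.3},{"slide":[-562,10,-557],"roll":-28.9,"grip":0.3}]'; python3 go.py .4936 -.2596 .1 1.615
```

```text
time: 1.77
tool_pos: [0.4937, -0.2636, 0.1934]
ee_rot: [-1.569, 0.001, 1.61]
wrist_force: [-0.4, -0.1, -1.1]
width: 0.0661
slide [ 4.  93.4 -0.2] roll -0.31 now [ 0.4937 -0.2636  0.1934] 1.6096
```

```bash
python3 -m creep '[{"slide":[0,40,0],"roll":0,"grip":0.3},{"slide":[0,70,0],"roll":0,"grip":0.3},{"slide":[0,90,0],"roll":0,"grip":0.3},{"slide":[0,90,0],"roll":0,"grip":0.3},{"slide":[0,90,0],"roll":0,"grip":0.3}]'; python3 go.py .4936 -.2596 .045 1.615; python3 - <<'E'
from bench import snapshot
import cv2,numpy as np
a=snapshot("scene")[190:290,330:450,::-1];b=snapshot("top")[150:250,360:480,::-1]
cv2.imwrite("pics/g1.png",np.hstack([cv2.resize(i,(400,333),interpolation=2) for i in(a,b)]))
E
```

```text
time: 2.18
tool_pos: [0.4926, -0.2573, 0.1041]
ee_rot: [-1.568, -0.002, 1.615]
wrist_force: [0.0, -1.0, 0.7]
width: 0.0654
slide [-2.5 59.1 -1.1] roll -0.02 now [ 0.4926 -0.2573  0.1041] 1.6147
```

View pics/g1.png

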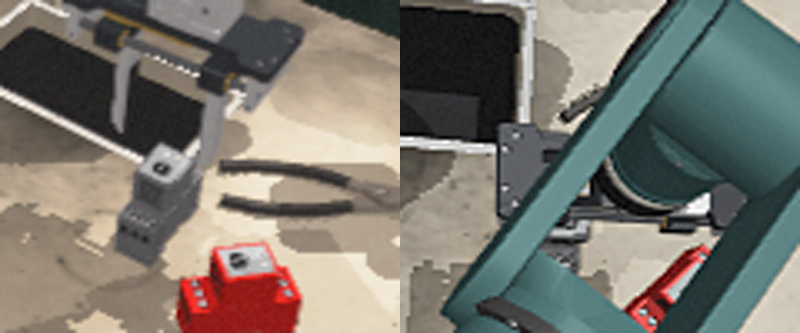

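The picture shows the open fingers above and either side of the relay nose at left-crop (165,165). I descend and grip.

```bash
python3 -m creep '[{"slide":[-1,30,-1],"roll":0,"grip":0.3},{"slide":[-2,58,-1],"roll":0,"grip":0.3},{"slide":[-2,58,-1],"roll":0,"grip":0.3},{"slide":[-2,58,-1],"roll":0,"grip":0.3},{"slide":[-2,58,-1],"roll":0,"grip":0.7},{"slide":[-2,58,-1],"roll":0,"grip":0.7},{"slide":[-2,58,-1],"roll":0,"grip":0.7},{"slide":[-2,58,-1],"roll":0,"grip":0.7},{"slide":[-2,58,-1],"roll":0,"grip":0.7},{"slide":[-2,58,-1],"roll":0,"grip":0.7},{"slide":[-2,58,-1],"roll":0,"grip":0.7}]'
```

```text
time: 3.2
tool_pos: [0.4952, -0.2605, 0.0485]
ee_rot: [-1.572, 0.0, 1.614]
wrist_force: [-0.6, -0.1, 5.1]
width: 0.0356
```

Gripped, opening 35.6 mm. Next I lift, and move to just short of the rail so the far bottom corner can be tipped on the near flange. The tool can only yaw, so the tilt has to come from pivoting between the pads.

```bash
cat > pf.py <<'E'
import sys,numpy as np
from go import to
P=np.array([.5110,.2462]);yw=-.149
def w(xr,y): # rail x, plate y (mm) -> world
    x=(xr-12)/1000;y=y/1000;c,s=np.cos(yw),np.sin(yw);return P[0]+c*x-s*y,P[1]+s*x+c*y
def rail():
    from go import cur
    o,p,M=cur();d=p[:2]-P;c,s=np.cos(yw),np.sin(yw)
    print("t",round(o['time'],2),"TCP rail x %.1f plate y %.1f z %.1f yawerr %.4f"%((c*d[0]+s*d[1])*1000+12,(-s*d[0]+c*d[1])*1000,p[2]*1000,np.arctan2(M[1,0],M[0,0])-(np.pi/2+yw)),"F rail",np.round([c*o['wrist_force'][0]+s*o['wrist_force'][1],-s*o['wrist_force'][0]+c*o['wrist_force'][1],o['wrist_force'][2]],1),"T",np.round(o['wrist_torque'],2),"w",round(o['width'],4))
if __name__=="__main__":
    rail()
    if len(sys.argv)>1:
        a=list(map(float,sys.argv[1:])); to(*w(a[0],a[1]),a[2]/1000,np.pi/2+yw)
E
python3 pf.py -56 27 150
```

```text
t 3.2 TCP rail x 71.6 plate y -503.4 z 48.5 yawerr 0.1927 F rail [-0.6 -0.2  5.1] T [0.22 0.07 0.01] w 0.0356
slide [ 545.  -101.8   23.5] roll 11.04 now [ 0.4952 -0.2605  0.0485] 1.6145
```

```bash
python3 -m creep '[{"slide":[0,-40,0],"roll":0,"grip":0.7},{"slide":[0,-80,0],"roll":0,"grip":0.7},{"slide":[0,-110,0],"roll":0,"grip":0.7},{"slide":[40,-110,2],"roll":1,"grip":0.7},{"slide":[80,-110,4],"roll":2,"grip":0.7},{"slide":[120,-110,6],"roll":3,"grip":0.7},{"slide":[160,-110,8],"roll":4,"grip":0.7},{"slide":[200,-110,10],"roll":5,"grip":0.7},{"slide":[240,-110,12],"roll":6,"grip":0.7},{"slide":[280,-110,14],"roll":7,"grip":0.7},{"slide":[320,-110,16],"roll":8,"grip":0.7},{"slide":[360,-110,18],"roll":9,"grip":0.7},{"slide":[400,-110,20],"roll":10,"grip":0.7},{"slide":[440,-110,22],"roll":11,"grip":0.7},{"slide":[480,-110,23.5],"roll":11,"grip":0.7},{"slide":[515,-110,23.5],"roll":11,"grip":0.7},{"slide":[540,-110,23.5],"roll":11,"grip":0.7},{"slide":[545,-110,23.5],"roll":11,"grip":0.7},{"slide":[545,-110,23.5],"roll":11,"grip":0.7},{"slide":[545,-110,23.5],"roll":11,"grip":0.7}]'; python3 pf.py -56 27 110;python3 - <<'E'
from bench import snapshot
import cv2,numpy as np
for n in("scene","top"): cv2.imwrite(f"pics/{n}2.png",snapshot(n)[:,:,::-1])
a=cv2.imread("pics/scene2.png")[100:225,180:330];b=cv2.imread("pics/top2.png")[130:255,150:300]
cv2.imwrite("pics/g2.png",np.hstack([cv2.resize(i,(400,333),interpolation=2) for i in(a,b)]))
E
```

```text
time: 4.87
tool_pos: [0.447, 0.2823, 0.1565]
ee_rot: [-1.57, 0.002, 1.423]
wrist_force: [-0.2, -0.6, -2.4]
width: 0.036
t 4.87 TCP rail x -56.6 plate y 26.2 z 156.5 yawerr 0.0009 F rail [-0.1 -0.6 -2.4] T [-0.   -0.01  0.02] w 0.036
slide [ 0.9 46.5 -0.7] roll 0.05 now [0.447  0.2823 0.1565] 1.4227
```

View pics/g2.png

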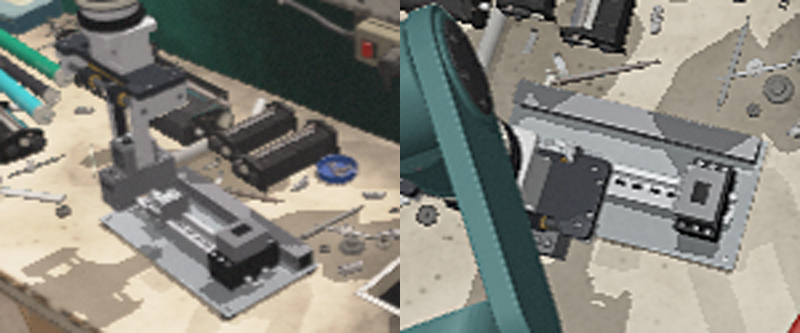

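```bash
python3 -m creep '[{"slide":[0,30,0],"roll":0,"grip":0.7},{"slide":[0,55,0],"roll":0,"grip":0.7},{"slide":[0,66,0],"roll":0,"grip":0.7},{"slide":[0,66,0],"roll":0,"grip":0.7},{"slide":[0,66,0],"roll":0,"grip":0.7},{"slide":[0,66,0],"roll":0,"grip":0.7}]'; python3 pf.py -57 26 86;python3 - <<'E'
from bench import snapshot
import cv2,numpy as np
for n in("scene","top"): cv2.imwrite(f"pics/{n}3.png",snapshot(n)[:,:,::-1])
a=cv2.imread("pics/scene3.png")[140:200,200:280]
cv2.imwrite("pics/g3.png",cv2.resize(a,(800,600),interpolation=2))
E
```

```text
time: 5.47
tool_pos: [0.4487, 0.2831, 0.0933]
ee_rot: [-1.573, -0.002, 1.422]
wrist_force: [0.3, -0.6, -1.9]
width: 0.0358
t 5.47 TCP rail x -55.1 plate y 27.2 z 93.3 yawerr -0.0003 F rail [ 0.3 -0.5 -1.9] T [ 0.03 -0.02  0.01] w 0.0358
slide [-1.3  7.3  1.9] roll -0.01 now [0.4487 0.2831 0.0933] 1.4215
```

View pics/g3.png

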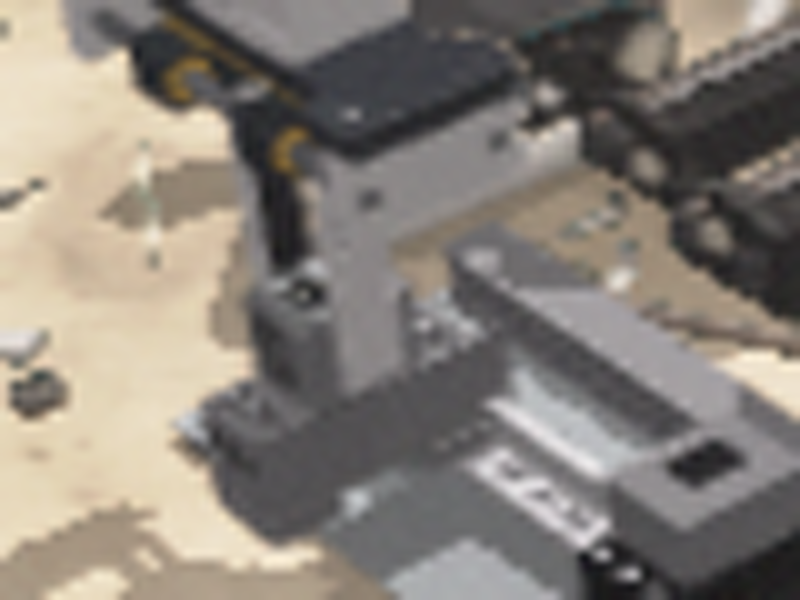

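```bash
python3 - <<'E'
from ov import *
from pf import w
x,y=w(-57.5,27); r=[x,y,.0445,-.149]
ov("pics/scene3.png","scene",rel(r)+plate([.511,.2462,.002,-.149])[6:12],(200,140),(80,60),10,"pics/o7.png")
E
```

```text
(no output)
```

View pics/o7.png

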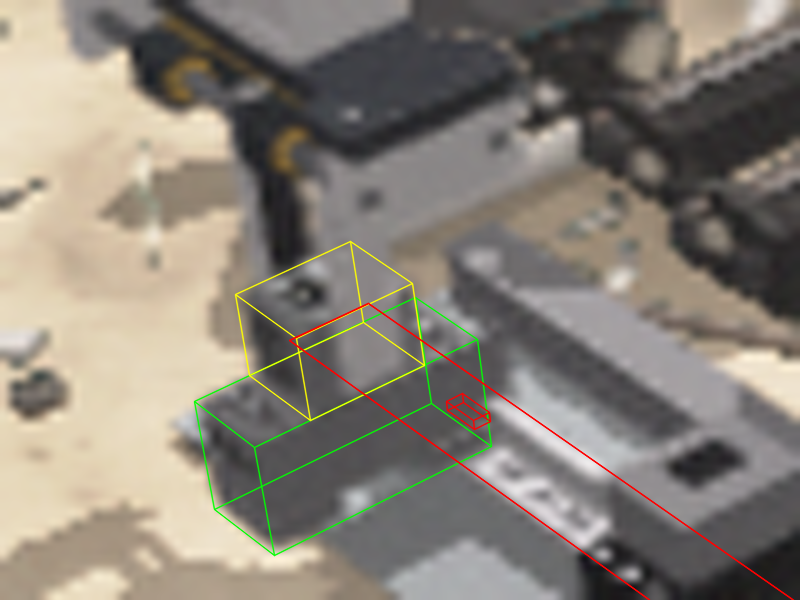

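```bash
python3 -m creep '[{"slide":[0,4,3],"roll":0,"grip":0.7},{"slide":[0,8,3],"roll":0,"grip":0.7},{"slide":[0,8,3],"roll":0,"grip":0.7},{"slide":[0,8,3],"roll":0,"grip":0.7}]'; python3 pf.py; python3 -m creep '[{"slide":[0,1,0],"roll":0,"grip":0.7},{"slide":[0,2,0],"roll":0,"grip":0.7},{"slide":[0,2,0],"roll":0,"grip":0.7}]'; python3 pf.py;  python3 -m creep '[{"slide":[0,1,0],"roll":0,"grip":0.7},{"slide":[0,2,0],"roll":0,"grip":0.7},{"slide":[0,2,0],"roll":0,"grip":0.7}]'; python3 pf.py
```

```text
time: 5.9
tool_pos: [0.4441, 0.2835, 0.0831]
ee_rot: [-1.57, 0.0, 1.423]
wrist_force: [0.4, -1.4, -2.1]
width: 0.0356
t 5.9 TCP rail x -59.7 plate y 26.9 z 83.1 yawerr 0.0009 F rail [ 0.6 -1.3 -2.1] T [ 0.04  0.04 -0.04] w 0.0356
time: 6.15
tool_pos: [0.4444, 0.2835, 0.0813]
ee_rot: [-1.571, 0.0, 1.422]
wrist_force: [-0.6, 0.7, -2.4]
width: 0.0357
t 6.15 TCP rail x -59.4 plate y 27.0 z 81.3 yawerr 0.0007 F rail [-0.7  0.6 -2.4] T [-0.   -0.02  0.01] w 0.0357
time: 6.4
tool_pos: [0.4446, 0.2836, 0.0798]
ee_rot: [-1.571, -0.0, 1.422]
wrist_force: [-0.6, 0.1, -0.9]
width: 0.036
t 6.4 TCP rail x -59.2 plate y 27.1 z 79.8 yawerr 0.0006 F rail [-0.6  0.  -0.9] T [0.01 0.01 0.01] w 0.036
```

```bash
python3 -m creep '[{"slide":[0,0,-1],"roll":0,"grip":0.7},{"slide":[0,1,-1],"roll":0,"grip":0.7},{"slide":[0,2,-1],"roll":0,"grip":0.7},{"slide":[0,2,-1],"roll":0,"grip":0.7}]'; python3 pf.py;  python3 -m creep '[{"slide":[0,1,0],"roll":0,"grip":0.7},{"slide":[0,2,0],"roll":0,"grip":0.7},{"slide":[0,2,0],"roll":0,"grip":0.7}]'; python3 pf.py
```

```text
time: 6.73
tool_pos: [0.4448, 0.2837, 0.0793]
ee_rot: [-1.57, -0.001, 1.423]
wrist_force: [-5.2, -1.6, 7.8]
width: 0.0359
t 6.73 TCP rail x -59.0 plate y 27.3 z 79.3 yawerr 0.0008 F rail [-4.9 -2.3  7.8] T [-0.21  1.04 -0.02] w 0.0359
time: 6.98
tool_pos: [0.4448, 0.2838, 0.0789]
ee_rot: [-1.57, -0.001, 1.423]
wrist_force: [-8.9, -2.0, 13.5]
width: 0.0362
t 6.98 TCP rail x -59.0 plate y 27.3 z 78.9 yawerr 0.0008 F rail [-8.5 -3.3 13.5] T [-0.49  1.47 -0.12] w 0.0362
```

```bash
python3 -m creep '[{"slide":[0,0,1],"roll":0,"grip":0.7},{"slide":[0,0,2],"roll":0,"grip":0.7},{"slide":[0,0,3],"roll":0,"grip":0.7},{"slide":[0,0,3],"roll":0,"grip":0.7}]'; python3 pf.py;  python3 -m creep '[{"slide":[0,0,1],"roll":0,"grip":0.7},{"slide":[0,0,2],"roll":0,"grip":0.7},{"slide":[0,0,2],"roll":0,"grip":0.7}]'; python3 pf.py
```

```text
time: 7.32
tool_pos: [0.4437, 0.284, 0.0785]
ee_rot: [-1.575, -0.002, 1.422]
wrist_force: [-3.3, -1.4, 8.9]
width: 0.0354
t 7.32 TCP rail x -60.2 plate y 27.4 z 78.5 yawerr 0.0005 F rail [-3.  -1.8  8.9] T [-0.48  0.38 -0.09] w 0.0354
time: 7.57
tool_pos: [0.4431, 0.2841, 0.0782]
ee_rot: [-1.578, -0.002, 1.422]
wrist_force: [0.0, -1.6, 5.7]
width: 0.0359
t 7.57 TCP rail x -60.7 plate y 27.4 z 78.2 yawerr 0.0004 F rail [ 0.3 -1.6  5.7] T [-0.46 -0.38 -0.07] w 0.0359
```

```bash
cat > sh.py <<'E'
import sys
from bench import snapshot
import cv2
k=sys.argv[1]; x,y=(int(sys.argv[2]),int(sys.argv[3])) if len(sys.argv)>3 else (205,145)
im=snapshot("scene")[:,:,::-1]; cv2.imwrite(f"pics/scene{k}.png",im)
cv2.imwrite(f"pics/g{k}.png",cv2.resize(im[y:y+52,x:x+70],None,fx=11,fy=11,interpolation=2))
E
python3 sh.py 4
```

```text
(no output)
```

View pics/g4.png

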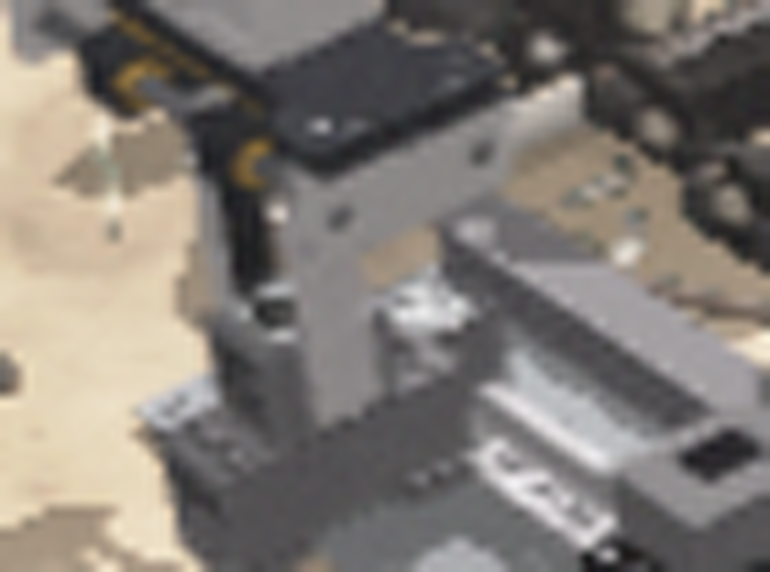

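```bash
python3 -m creep '[{"slide":[0,1,1],"roll":0,"grip":0.7},{"slide":[0,2,2],"roll":0,"grip":0.7},{"slide":[0,3,3],"roll":0,"grip":0.7},{"slide":[0,3,3],"roll":0,"grip":0.7}]'; python3 pf.py;  python3 -m creep '[{"slide":[0,1,1],"roll":0,"grip":0.7},{"slide":[0,2,2],"roll":0,"grip":0.7},{"slide":[0,3,3],"roll":0,"grip":0.7},{"slide":[0,3,3],"roll":0,"grip":0.7}]'; python3 pf.py; python3 sh.py 5 205 152
```

```text
time: 7.95
tool_pos: [0.4398, 0.2848, 0.0753]
ee_rot: [-1.577, -0.002, 1.422]
wrist_force: [-0.9, -1.2, 6.8]
width: 0.0362
t 7.95 TCP rail x -64.2 plate y 27.6 z 75.3 yawerr 0.0004 F rail [-0.7 -1.3  6.8] T [-0.39 -0.17 -0.12] w 0.0362
time: 8.28
tool_pos: [0.4365, 0.2853, 0.0723]
ee_rot: [-1.576, -0.002, 1.422]
wrist_force: [-2.0, -1.2, 6.8]
width: 0.0357
t 8.28 TCP rail x -67.5 plate y 27.6 z 72.3 yawerr 0.0005 F rail [-1.8 -1.5  6.8] T [-0.41 -0.01 -0.1 ] w 0.0357
```

View pics/g5.png

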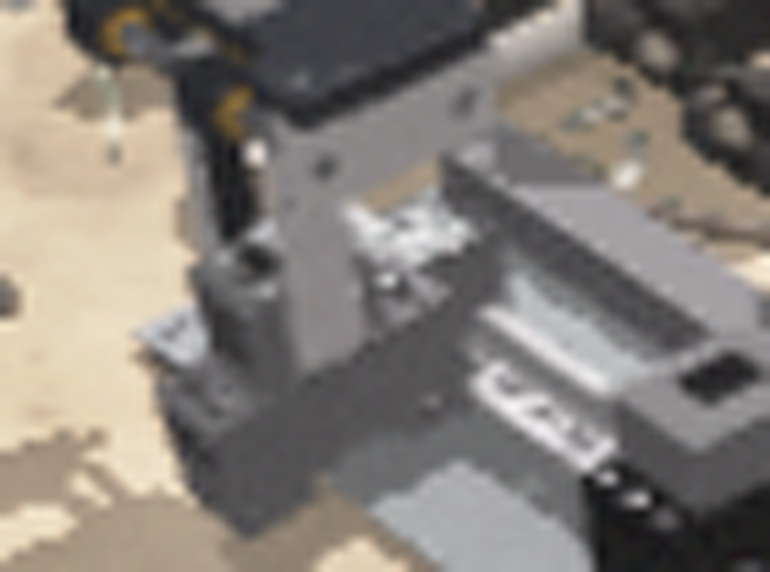

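```bash
python3 -m creep '[{"slide":[0,1,1],"roll":0,"grip":0.7},{"slide":[0,2,2],"roll":0,"grip":0.7},{"slide":[0,3,3],"roll":0,"grip":0.7},{"slide":[0,4,4],"roll":0,"grip":0.7},{"slide":[0,5,5],"roll":0,"grip":0.7},{"slide":[0,5,5],"roll":0,"grip":0.7}]'; python3 pf.py;  python3 -m creep '[{"slide":[0,1,1],"roll":0,"grip":0.7},{"slide":[0,2,2],"roll":0,"grip":0.7},{"slide":[0,3,3],"roll":0,"grip":0.7},{"slide":[0,4,4],"roll":0,"grip":0.7},{"slide":[0,5.5,5],"roll":0,"grip":0.7},{"slide":[0,5.5,5],"roll":0,"grip":0.7}]'; python3 pf.py; python3 sh.py 6 205 152
```

```text
time: 8.83
tool_pos: [0.4315, 0.286, 0.067]
ee_rot: [-1.576, -0.002, 1.422]
wrist_force: [-1.0, -1.6, 5.9]
width: 0.0357
t 8.83 TCP rail x -72.5 plate y 27.6 z 67.0 yawerr 0.0005 F rail [-0.7 -1.7  5.9] T [-0.39 -0.05 -0.08] w 0.0357
time: 9.33
tool_pos: [0.4266, 0.2868, 0.0612]
ee_rot: [-1.576, -0.002, 1.422]
wrist_force: [-2.0, -1.6, 5.9]
width: 0.0359
t 9.33 TCP rail x -77.5 plate y 27.6 z 61.2 yawerr 0.0005 F rail [-1.7 -1.9  5.9] T [-0.36 -0.16 -0.08] w 0.0359
```

View pics/g6.png

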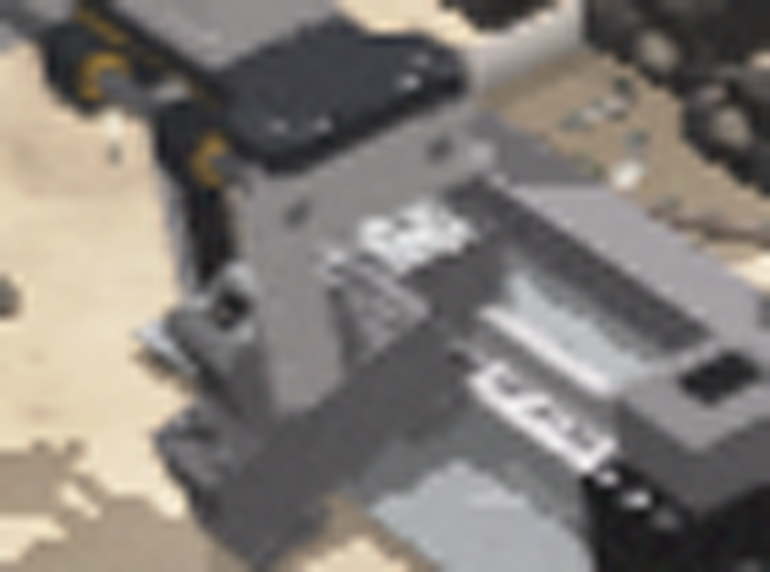

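```bash
python3 -m creep '[{"slide":[0,-20,0],"roll":0,"grip":0.7},{"slide":[0,-45,0],"roll":0,"grip":0.7},{"slide":[0,-45,0],"roll":0,"grip":0.7},{"slide":[0,-45,0],"roll":0,"grip":0.7},{"slide":[0,-45,0],"roll":0,"grip":0.7}]'; python3 pf.py; python3 sh.py 7 195 135;python3 - <<'E'
from bench import snapshot
import cv2
cv2.imwrite("pics/top7.png",snapshot("top")[:,:,::-1])
E
```

```text
time: 9.8
tool_pos: [0.4243, 0.2862, 0.1027]
ee_rot: [-1.57, 0.001, 1.422]
wrist_force: [-0.5, 0.1, -3.2]
width: 0.0355
t 9.8 TCP rail x -79.7 plate y 26.6 z 102.7 yawerr 0.0005 F rail [-0.5 -0.  -3.2] T [0.03 0.06 0.01] w 0.0355
```

View pics/g7.png

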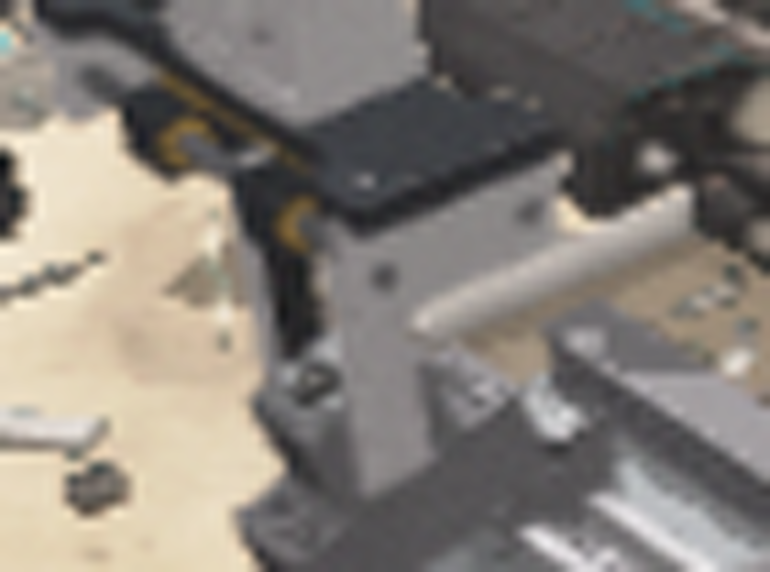

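```bash
cat > ovr.py <<'E'
from ov import *
from pf import w
def pose(tx,ty,tz,th,gx=1.6,gz=67.5):
    x,y=w(tx,ty); o=np.array([x,y,(tz+19)/1000])-R.from_euler('ZY',[-.149,-th]).apply([gx/1000,0,gz/1000])
    return [*o,-.149]
def show(src,tcp,th,off,wh,f,out,gx=1.6,gz=67.5,n="scene"):
    ov(src,n,rel(pose(*tcp,th,gx,gz),-th)+plate([.511,.2462,.0015,-.149])[6:12],off,wh,f,out)
E
python3 -c "
from ovr import *
show('pics/scene7.png',(-79.7,26.6,102.7),.34,(195,145),(80,60),10,'pics/o8.png')"
```

```text
(no output)
```

View pics/o8.png

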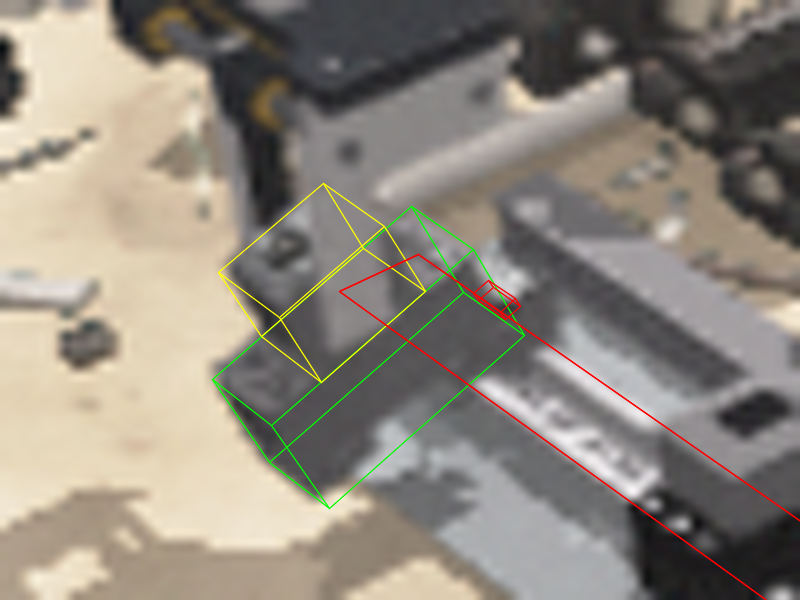

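```bash
python3 -m creep '[{"slide":[0,0,-25],"roll":0,"grip":0.7},{"slide":[0,0,-48],"roll":0,"grip":0.7},{"slide":[0,0,-48],"roll":0,"grip":0.7},{"slide":[0,12,-48],"roll":0,"grip":0.7},{"slide":[0,22,-48],"roll":0,"grip":0.7},{"slide":[0,22,-48],"roll":0,"grip":0.7},{"slide":[0,22,-48],"roll":0,"grip":0.7},{"slide":[0,22,-48],"roll":0,"grip":0.7}]'; python3 pf.py -30.5 26.5 73.6; python3 sh.py 8 205 140
```

```text
time: 10.57
tool_pos: [0.4713, 0.2795, 0.0814]
ee_rot: [-1.57, 0.0, 1.423]
wrist_force: [-0.7, 0.2, -2.4]
width: 0.0359
t 10.57 TCP rail x -32.2 plate y 27.0 z 81.4 yawerr 0.0012 F rail [-0.7  0.1 -2.4] T [0.01 0.02 0.02] w 0.0359
slide [-0.5  7.8 -1.7] roll 0.07 now [0.4713 0.2795 0.0814] 1.423
```

```bash
python3 -c "
from ovr import *
show('pics/scene8.png',(-32.2,27,81.4),.34,(205,140),(80,60),10,'pics/o9.png',gx=1.6,gz=66)"
```

```text
(no output)
```

View pics/o9.png

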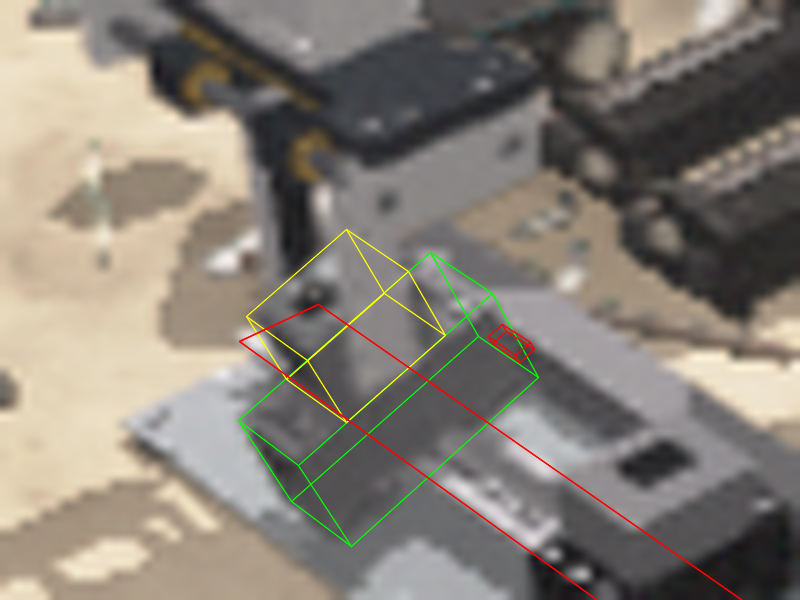

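View pics/g8.png

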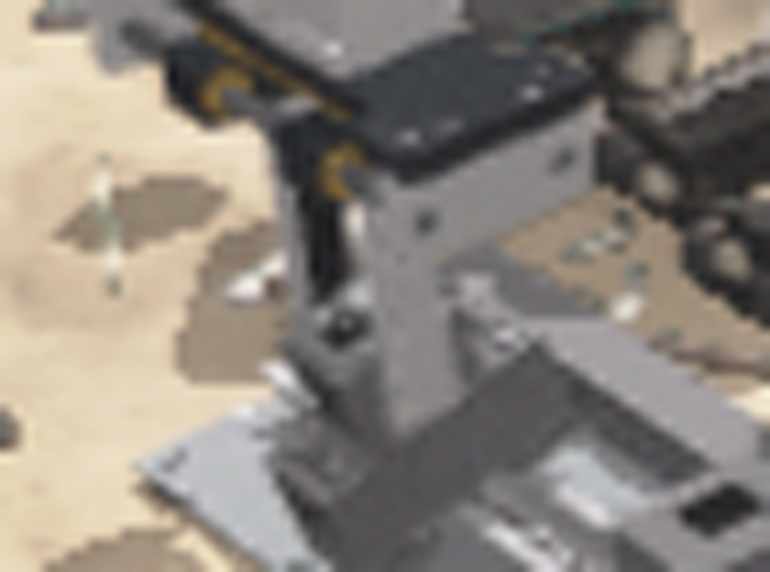

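```bash
python3 -m creep '[{"slide":[0,4,0],"roll":0,"grip":0.7},{"slide":[0,7.5,0],"roll":0,"grip":0.7},{"slide":[0,7.5,0],"roll":0,"grip":0.7},{"slide":[0,7.5,0],"roll":0,"grip":0.7}]'; python3 pf.py;python3 -m creep '[{"slide":[0,0,-2],"roll":0,"grip":0.7},{"slide":[0,0,-4],"roll":0,"grip":0.7},{"slide":[0,0,-4],"roll":0,"grip":0.7},{"slide":[0,0,-4],"roll":0,"grip":0.7}]'; python3 pf.py
```

```text
time: 10.95
tool_pos: [0.4719, 0.2793, 0.0742]
ee_rot: [-1.57, 0.0, 1.422]
wrist_force: [0.1, -0.2, -1.9]
width: 0.0355
t 10.95 TCP rail x -31.6 plate y 26.9 z 74.2 yawerr 0.0007 F rail [ 0.2 -0.2 -1.9] T [ 0.06  0.04 -0.05] w 0.0355
time: 11.28
tool_pos: [0.4764, 0.2788, 0.0746]
ee_rot: [-1.571, -0.0, 1.422]
wrist_force: [0.9, -0.4, -2.1]
width: 0.0355
t 11.28 TCP rail x -27.0 plate y 27.1 z 74.6 yawerr 0.0004 F rail [ 0.9 -0.3 -2.1] T [ 0.02 -0.01  0.03] w 0.0355
```

```bash
python3 -m creep '[{"slide":[0,1.2,0],"roll":0,"grip":0.7},{"slide":[0,1.2,-1],"roll":0,"grip":0.7},{"slide":[0,1.2,-2],"roll":0,"grip":0.7},{"slide":[0,1.2,-2],"roll":0,"grip":0.7}]'; python3 pf.py;python3 -m creep '[{"slide":[0,0,-1],"roll":0,"grip":0.7},{"slide":[0,0,-1.5],"roll":0,"grip":0.7},{"slide":[0,0,-1.5],"roll":0,"grip":0.7}]'; python3 pf.py;python3 -m creep '[{"slide":[0,0,-1],"roll":0,"grip":0.7},{"slide":[0,0,-1.5],"roll":0,"grip":0.7},{"slide":[0,0,-1.5],"roll":0,"grip":0.7}]'; python3 pf.py
```

```text
time: 11.62
tool_pos: [0.4783, 0.2785, 0.0733]
ee_rot: [-1.571, -0.0, 1.422]
wrist_force: [-0.5, 0.6, -3.0]
width: 0.0357
t 11.62 TCP rail x -25.2 plate y 27.1 z 73.3 yawerr 0.0006 F rail [-0.6  0.5 -3. ] T [ 0.01  0.04 -0.  ] w 0.0357
time: 11.87
tool_pos: [0.4797, 0.2783, 0.0733]
ee_rot: [-1.571, -0.0, 1.422]
wrist_force: [0.3, -0.2, -2.5]
width: 0.0358
t 11.87 TCP rail x -23.7 plate y 27.1 z 73.3 yawerr 0.0005 F rail [ 0.3 -0.1 -2.5] T [0.02 0.08 0.06] w 0.0358
time: 12.12
tool_pos: [0.4812, 0.2781, 0.0733]
ee_rot: [-1.571, -0.0, 1.422]
wrist_force: [0.5, 0.3, -2.2]
width: 0.0357
t 12.12 TCP rail x -22.2 plate y 27.1 z 73.3 yawerr 0.0006 F rail [ 0.5  0.3 -2.2] T [ 0.09  0.02 -0.03] w 0.0357
```

```bash
python3 -m creep '[{"slide":[0,0,-0.5],"roll":0,"grip":0.7},{"slide":[0,0,-1],"roll":0,"grip":0.7},{"slide":[0,0,-1],"roll":0,"grip":0.7}]'; python3 pf.py;python3 -m creep '[{"slide":[0,0,-0.5],"roll":0,"grip":0.7},{"slide":[0,0,-1],"roll":0,"grip":0.7},{"slide":[0,0,-1],"roll":0,"grip":0.7}]'; python3 pf.py;python3 -m creep '[{"slide":[0,0,-0.5],"roll":0,"grip":0.7},{"slide":[0,0,-1],"roll":0,"grip":0.7},{"slide":[0,0,-1],"roll":0,"grip":0.7}]'; python3 pf.py
```

```text
time: 12.37
tool_pos: [0.4822, 0.2779, 0.0733]
ee_rot: [-1.571, -0.0, 1.422]
wrist_force: [-0.6, -0.1, -2.2]
width: 0.0357
t 12.37 TCP rail x -21.2 plate y 27.1 z 73.3 yawerr 0.0006 F rail [-0.5 -0.2 -2.2] T [-0.    0.02  0.04] w 0.0357
time: 12.62
tool_pos: [0.4831, 0.2778, 0.0733]
ee_rot: [-1.571, -0.0, 1.422]
wrist_force: [0.2, -0.5, -2.3]
width: 0.0358
t 12.62 TCP rail x -20.2 plate y 27.1 z 73.3 yawerr 0.0006 F rail [ 0.3 -0.5 -2.3] T [ 0.04 -0.    0.03] w 0.0358
time: 12.87
tool_pos: [0.4841, 0.2776, 0.0733]
ee_rot: [-1.571, -0.0, 1.422]
wrist_force: [-1.0, -0.4, -3.4]
width: 0.0357
t 12.87 TCP rail x -19.3 plate y 27.1 z 73.3 yawerr 0.0006 F rail [-0.9 -0.5 -3.4] T [-0.02  0.04  0.  ] w 0.0357
```

```bash
python3 -m creep '[{"slide":[0,0,-0.5],"roll":0,"grip":0.7},{"slide":[0,0,-1],"roll":0,"grip":0.7},{"slide":[0,0,-1],"roll":0,"grip":0.7}]'; python3 pf.py;python3 -m creep '[{"slide":[0,0,-0.5],"roll":0,"grip":0.7},{"slide":[0,0,-1],"roll":0,"grip":0.7},{"slide":[0,0,-1],"roll":0,"grip":0.7}]'; python3 pf.py; python3 sh.py 10 205 140; python3 -c "
from ovr import *
show('pics/scene10.png',(-18,27,73.3),.34,(205,140),(80,60),10,'pics/o10.png',gx=1.6,gz=66)"
```

```text
time: 13.12
tool_pos: [0.4849, 0.2775, 0.0732]
ee_rot: [-1.57, -0.0, 1.422]
wrist_force: [-0.4, -0.2, -1.9]
width: 0.0357
t 13.12 TCP rail x -18.5 plate y 27.1 z 73.2 yawerr 0.0006 F rail [-0.3 -0.3 -1.9] T [ 0.09  0.16 -0.02] w 0.0357
time: 13.37
tool_pos: [0.4854, 0.2774, 0.0729]
ee_rot: [-1.569, 0.0, 1.423]
wrist_force: [-2.1, 1.1, -2.6]
width: 0.036
t 13.37 TCP rail x -18.0 plate y 27.0 z 72.9 yawerr 0.0007 F rail [-2.2  0.8 -2.6] T [0.09 0.44 0.04] w 0.036
```

View pics/o10.png

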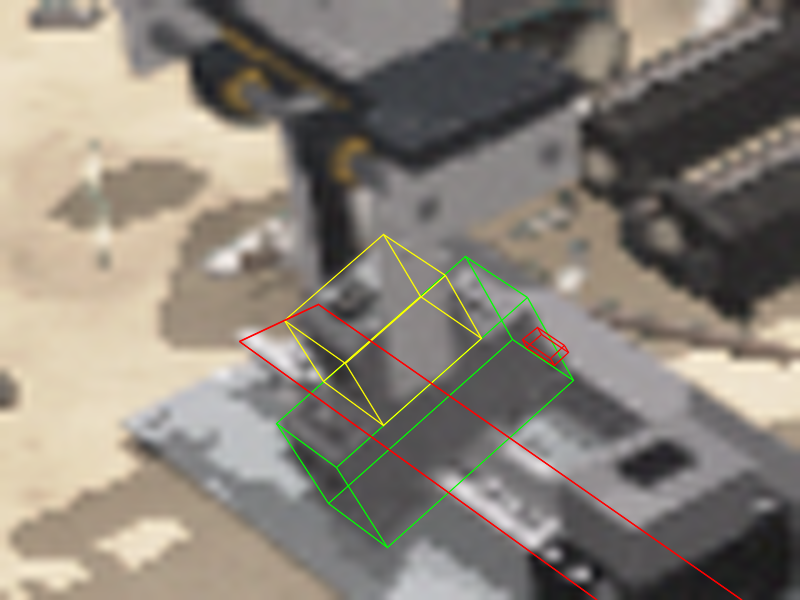

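```bash
python3 -m creep '[{"slide":[0,-0.5,0],"roll":0,"grip":0.7},{"slide":[0,-1,0],"roll":0,"grip":0.7},{"slide":[0,-1,0],"roll":0,"grip":0.7}]'; python3 pf.py;python3 -m creep '[{"slide":[0,-0.5,0],"roll":0,"grip":0.7},{"slide":[0,-1,0],"roll":0,"grip":0.7},{"slide":[0,-1,0],"roll":0,"grip":0.7}]'; python3 pf.py
```

```text
time: 13.67
tool_pos: [0.4851, 0.2773, 0.0735]
ee_rot: [-1.569, 0.001, 1.423]
wrist_force: [-2.3, 1.0, -4.8]
width: 0.036
t 13.67 TCP rail x -18.2 plate y 26.9 z 73.5 yawerr 0.0007 F rail [-2.4  0.7 -4.8] T [0.21 0.68 0.01] w 0.036
time: 13.92
tool_pos: [0.4849, 0.2772, 0.0746]
ee_rot: [-1.568, 0.001, 1.423]
wrist_force: [-4.4, 1.2, -5.4]
width: 0.0359
t 13.92 TCP rail x -18.4 plate y 26.7 z 74.6 yawerr 0.0007 F rail [-4.5  0.6 -5.4] T [ 0.14  1.1  -0.03] w 0.0359
```

```bash
python3 -m creep '[{"slide":[0,0.8,0],"roll":0,"grip":0.7},{"slide":[0,0.8,-1],"roll":0,"grip":0.7},{"slide":[0,0.8,-2],"roll":0,"grip":0.7},{"slide":[0,0.8,-3],"roll":0,"grip":0.7},{"slide":[0,0.8,-3],"roll":0,"grip":0.7}]'; python3 pf.py;python3 -m creep '[{"slide":[0,0,-1],"roll":0,"grip":0.7},{"slide":[0,0,-2],"roll":0,"grip":0.7},{"slide":[0,0,-3],"roll":0,"grip":0.7},{"slide":[0,0,-3],"roll":0,"grip":0.7}]'; python3 pf.py
```

```text
time: 14.33
tool_pos: [0.4876, 0.2768, 0.0746]
ee_rot: [-1.568, 0.001, 1.423]
wrist_force: [-7.1, 0.1, -2.1]
width: 0.0355
t 14.33 TCP rail x -15.7 plate y 26.8 z 74.6 yawerr 0.0008 F rail [-7.1 -1.  -2.1] T [0.14 1.53 0.02] w 0.0355
time: 14.67
tool_pos: [0.4906, 0.2764, 0.0746]
ee_rot: [-1.568, 0.001, 1.423]
wrist_force: [-5.0, 1.2, -2.2]
width: 0.0361
t 14.67 TCP rail x -12.7 plate y 26.8 z 74.6 yawerr 0.0007 F rail [-5.2  0.4 -2.2] T [0.07 1.54 0.03] w 0.0361
```

Rocking under a steady 5–7 N, so I continue along the arc.

```bash
python3 -m creep '[{"slide":[0,0,-1],"roll":0,"grip":0.7},{"slide":[0,0,-2],"roll":0,"grip":0.7},{"slide":[0,0.2,-3],"roll":0,"grip":0.7},{"slide":[0,0.2,-4],"roll":0,"grip":0.7},{"slide":[0,0.2,-4],"roll":0,"grip":0.7}]'; python3 pf.py;python3 -m creep '[{"slide":[0,0.2,-1],"roll":0,"grip":0.7},{"slide":[0,0.4,-2],"roll":0,"grip":0.7},{"slide":[0,0.6,-3],"roll":0,"grip":0.7},{"slide":[0,0.6,-3],"roll":0,"grip":0.7}]'; python3 pf.py; python3 sh.py 11 205 140
```

```text
time: 15.08
tool_pos: [0.4943, 0.2758, 0.0746]
ee_rot: [-1.567, 0.001, 1.423]
wrist_force: [-6.8, -0.1, -1.3]
width: 0.0362
t 15.08 TCP rail x -8.9 plate y 26.8 z 74.6 yawerr 0.0008 F rail [-6.7 -1.1 -1.3] T [0.05 1.69 0.04] w 0.0362
time: 15.42
tool_pos: [0.495, 0.2757, 0.0746]
ee_rot: [-1.562, 0.001, 1.423]
wrist_force: [-14.2, -0.0, 2.9]
width: 0.0354
t 15.42 TCP rail x -8.2 plate y 26.8 z 74.6 yawerr 0.0013 F rail [-14.   -2.1   2.9] T [ 0.07  2.94 -0.01] w 0.0354
```

View pics/g11.png

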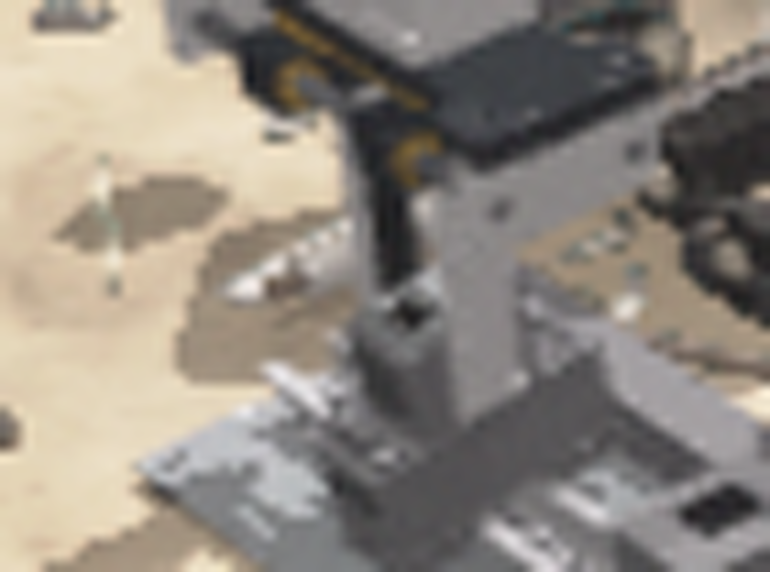

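```bash
python3 -m creep '[{"slide":[0,0.5,1],"roll":0,"grip":0.7},{"slide":[0,0.5,1.5],"roll":0,"grip":0.7},{"slide":[0,0.5,1.5],"roll":0,"grip":0.7}]'; python3 pf.py; python3 -m creep '[{"slide":[0.8,0,0],"roll":0,"grip":0.7},{"slide":[1.5,0,0],"roll":0,"grip":0.7},{"slide":[1.5,0,0],"roll":0,"grip":0.7}]'; python3 pf.py;python3 -m creep '[{"slide":[0.5,0,0],"roll":0,"grip":0.7},{"slide":[1,0,0],"roll":0,"grip":0.7},{"slide":[1,0,0],"roll":0,"grip":0.7}]'; python3 pf.py
```

```text
time: 15.72
tool_pos: [0.4948, 0.2758, 0.0745]
ee_rot: [-1.566, 0.001, 1.423]
wrist_force: [-11.2, -0.1, 3.7]
width: 0.0358
t 15.72 TCP rail x -8.4 plate y 26.8 z 74.5 yawerr 0.0012 F rail [-11.   -1.7   3.7] T [-0.12  2.42 -0.03] w 0.0358
time: 15.97
tool_pos: [0.4948, 0.2759, 0.0745]
ee_rot: [-1.565, 0.004, 1.423]
wrist_force: [-12.0, -2.7, 4.2]
width: 0.0361
t 15.97 TCP rail x -8.4 plate y 27.0 z 74.5 yawerr 0.0009 F rail [-11.5  -4.5   4.2] T [-0.76  2.56 -0.05] w 0.0361
time: 16.22
tool_pos: [0.4949, 0.2761, 0.0746]
ee_rot: [-1.565, 0.006, 1.422]
wrist_force: [-12.3, -5.4, 5.7]
width: 0.0358
t 16.22 TCP rail x -8.4 plate y 27.2 z 74.6 yawerr 0.0006 F rail [-11.3  -7.2   5.7] T [-1.1   2.62 -0.04] w 0.0358
```

```bash
python3 -m creep '[{"slide":[-0.5,0,1],"roll":0,"grip":0.7},{"slide":[-1,0,2],"roll":0,"grip":0.7},{"slide":[-1,0,2.5],"roll":0,"grip":0.7},{"slide":[-1,0,2.5],"roll":0,"grip":0.7}]'; python3 pf.py; python3 -m creep '[{"slide":[0.8,0,0],"roll":0,"grip":0.7},{"slide":[1.5,0,0],"roll":0,"grip":0.7},{"slide":[1.5,0,0],"roll":0,"grip":0.7}]'; python3 pf.py
```

```text
time: 16.55
tool_pos: [0.4944, 0.276, 0.0745]
ee_rot: [-1.57, 0.003, 1.422]
wrist_force: [-7.6, -3.9, 1.3]
width: 0.0358
t 16.55 TCP rail x -8.8 plate y 27.0 z 74.5 yawerr 0.0004 F rail [-6.9 -5.   1.3] T [-0.78  1.61 -0.05] w 0.0358
time: 16.8
tool_pos: [0.4945, 0.2766, 0.0745]
ee_rot: [-1.57, 0.005, 1.422]
wrist_force: [-7.5, -5.8, 3.0]
width: 0.0358
t 16.8 TCP rail x -8.8 plate y 27.6 z 74.5 yawerr 0.0001 F rail [-6.6 -6.9  3. ] T [-1.19  1.65 -0.1 ] w 0.0358
```

```bash
python3 -m creep '[{"slide":[-1.5,0,0.5],"roll":0,"grip":0.7},{"slide":[-1.5,0,0.5],"roll":0,"grip":0.5},{"slide":[-1.5,0,0.5],"roll":0,"grip":0.5},{"slide":[-1.5,0,0.5],"roll":0,"grip":0.5},{"slide":[-1.5,0,0.5],"roll":0,"grip":0.5}]'; python3 pf.py;  python3 sh.py 12 205 140
```

```text
time: 17.22
tool_pos: [0.4963, 0.2779, 0.0746]
ee_rot: [-1.575, -0.002, 1.422]
wrist_force: [-0.3, -0.8, -0.2]
width: 0.0476
t 17.22 TCP rail x -7.3 plate y 29.2 z 74.6 yawerr 0.0005 F rail [-0.2 -0.8 -0.2] T [-0.02  0.01  0.02] w 0.0476
```

View pics/g12.png

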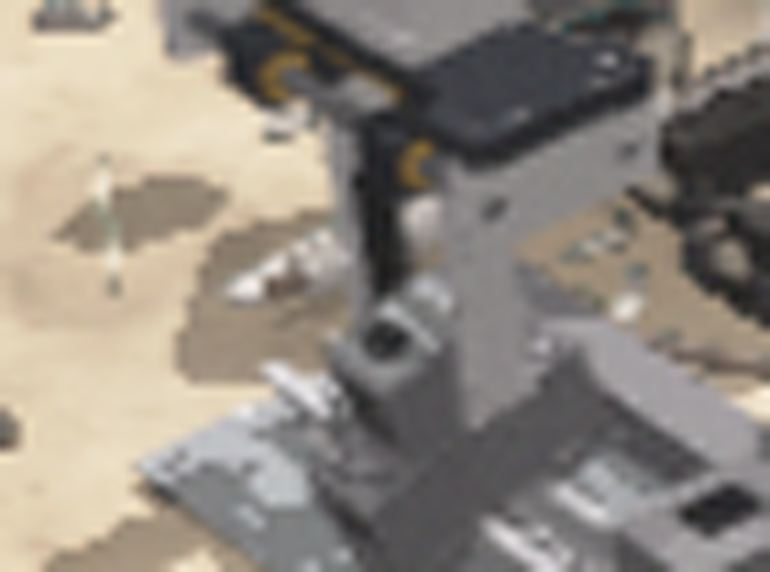

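```bash
cat > ang.py <<'E'
import sys
from ovr import *
# relay drawn by lip position in rail frame: lip(x,z), y centre, theta
RT=.0325
def byl(lx,lz,y,th):
    x,yy=w(lx,y); o=np.array([x,yy,RT+lz/1000])-R.from_euler('ZY',[-.149,-th]).apply([-.0146,0,.0052]); return [*o,-.149]
def sheet(src,cands,out,off=(220,150),wh=(50,50),n="scene"):
    ims=[]
    for c in cands:
        ov(src,n,rel(byl(*c),-c[3])if c else [],off,wh,8,"/tmp/a.png"); ims.append(cv2.imread("/tmp/a.png"))
    cv2.imwrite(out,np.hstack(ims)[:,:800])
if __name__=="__main__":
    k=sys.argv[1]; y=float(sys.argv[3]); c=[(-14.6,-3.4,y,float(t)) for t in sys.argv[4:6]]
    sheet(f"pics/scene{k}.png",c,sys.argv[2])
E
python3 ang.py 12 pics/a12.png 27.5 0.18 0.3;  python3 ang.py 11 pics/a11.png 27 0.18 0.3
```

```text
(no output)
```

View pics/a12.png

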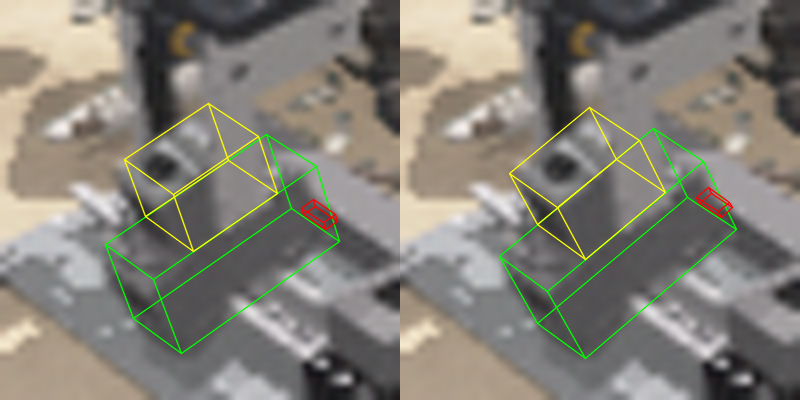

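View pics/a11.png

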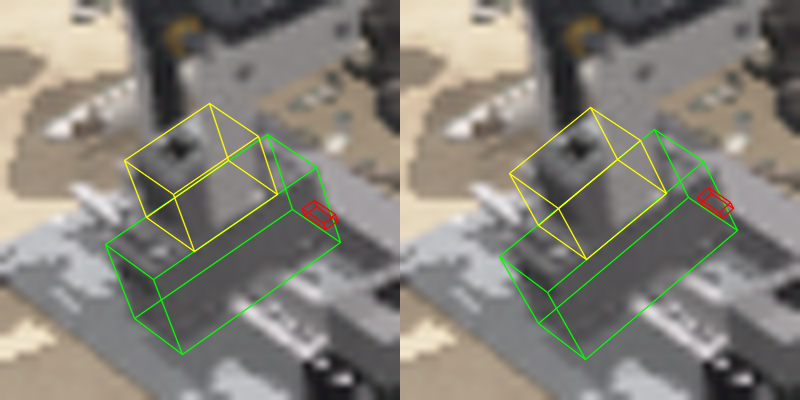

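```bash
python3 -m creep '[{"slide":[0,-25,0],"roll":0,"grip":0.5},{"slide":[0,-50,0],"roll":0,"grip":0.5},{"slide":[-1,-50,0],"roll":0,"grip":1},{"slide":[-1,-50,-16],"roll":0,"grip":1},{"slide":[-1,-50,-32],"roll":0,"grip":1},{"slide":[-1,-50,-32],"roll":0,"grip":1},{"slide":[-1,-50,-32],"roll":0,"grip":1},{"slide":[-1,-50,-32],"roll":0,"grip":1},{"slide":[-1,-50,-32],"roll":0,"grip":1}]'; python3 pf.py 26 27 90;  python3 sh.py 13 205 140;python3 ang.py 13 pics/a13.png 27.5 0.24 0.3
```

```text
time: 18.02
tool_pos: [0.5254, 0.272, 0.1229]
ee_rot: [-1.57, 0.0, 1.423]
wrist_force: [0.3, 0.1, 0.2]
width: 0.0033
t 18.02 TCP rail x 22.4 plate y 27.6 z 122.9 yawerr 0.0010 F rail [0.3 0.2 0.2] T [0.01 0.   0.03] w 0.0033
slide [-0.6 32.8 -3.6] roll 0.06 now [0.5254 0.272  0.1229] 1.4228
```

View pics/a13.png

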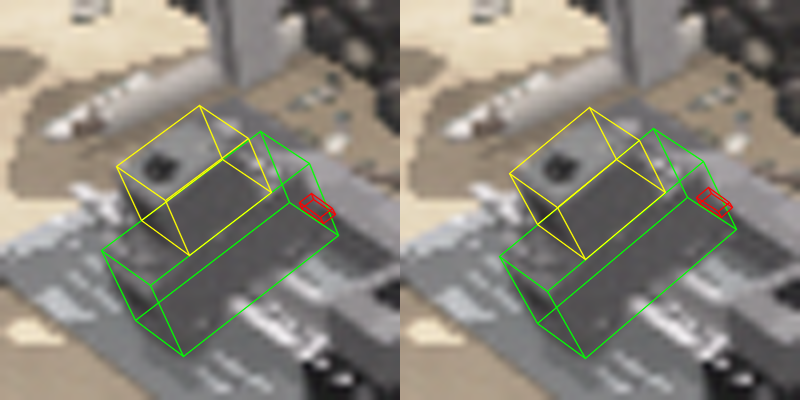

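```bash
python3 -m creep '[{"slide":[0,16,-4],"roll":0,"grip":1},{"slide":[0,33,-4],"roll":0,"grip":1},{"slide":[0,33,-4],"roll":0,"grip":1},{"slide":[0,33,-4],"roll":0,"grip":1}]'; python3 pf.py; python3 -m creep '[{"slide":[0,2,0],"roll":0,"grip":1},{"slide":[0,4,0],"roll":0,"grip":1},{"slide":[0,4,0],"roll":0,"grip":1}]'; python3 pf.py; python3 -m creep '[{"slide":[0,1,0],"roll":0,"grip":1},{"slide":[0,3,0],"roll":0,"grip":1},{"slide":[0,3,0],"roll":0,"grip":1}]'; python3 pf.py
```

```text
time: 18.4
tool_pos: [0.5288, 0.2711, 0.0891]
ee_rot: [-1.568, 0.001, 1.423]
wrist_force: [-0.3, -0.4, -0.4]
width: 0.0004
t 18.4 TCP rail x 25.9 plate y 27.2 z 89.1 yawerr 0.0010 F rail [-0.3 -0.4 -0.4] T [ 0.02 -0.01  0.07] w 0.0004
time: 18.65
tool_pos: [0.5304, 0.2715, 0.0869]
ee_rot: [-1.572, -0.001, 1.423]
wrist_force: [-0.2, -0.4, -0.2]
width: 0.0003
t 18.65 TCP rail x 27.4 plate y 27.9 z 86.9 yawerr 0.0008 F rail [-0.2 -0.4 -0.2] T [ 0.04 -0.02 -0.02] w 0.0003
time: 18.9
tool_pos: [0.53, 0.2712, 0.083]
ee_rot: [-1.571, 0.0, 1.422]
wrist_force: [-0.2, -0.6, -0.6]
width: 0.0002
t 18.9 TCP rail x 27.1 plate y 27.6 z 83.0 yawerr 0.0006 F rail [-0.1 -0.7 -0.6] T [ 0.09 -0.02 -0.01] w 0.0002
```

```bash
python3 -m creep '[{"slide":[0,1,0],"roll":0,"grip":1},{"slide":[0,2,-0.5],"roll":0,"grip":1},{"slide":[0,2,-0.5],"roll":0,"grip":1}]'; python3 pf.py; python3 -m creep '[{"slide":[0,1,-0.5],"roll":0,"grip":1},{"slide":[0,2,-1],"roll":0,"grip":1},{"slide":[0,2,-1],"roll":0,"grip":1}]'; python3 pf.py; python3 -m creep '[{"slide":[0,1,-0.5],"roll":0,"grip":1},{"slide":[0,2,-1],"roll":0,"grip":1},{"slide":[0,2,-1],"roll":0,"grip":1}]'; python3 pf.py
```

```text
time: 19.15
tool_pos: [0.5309, 0.2712, 0.0816]
ee_rot: [-1.571, -0.0, 1.422]
wrist_force: [0.0, 0.5, 1.7]
width: 0.0005
t 19.15 TCP rail x 28.0 plate y 27.7 z 81.6 yawerr 0.0006 F rail [-0.1  0.5  1.7] T [ 0.05  0.05 -0.04] w 0.0005
time: 19.4
tool_pos: [0.5331, 0.2711, 0.0807]
ee_rot: [-1.574, -0.001, 1.422]
wrist_force: [0.8, 0.4, 5.6]
width: 0.0005
t 19.4 TCP rail x 30.1 plate y 27.9 z 80.7 yawerr 0.0004 F rail [0.7 0.5 5.6] T [-0.13 -0.13 -0.05] w 0.0005
time: 19.65
tool_pos: [0.5352, 0.2709, 0.0798]
ee_rot: [-1.577, -0.002, 1.422]
wrist_force: [0.9, -1.8, 6.7]
width: 0.0006
t 19.65 TCP rail x 32.3 plate y 28.0 z 79.8 yawerr 0.0002 F rail [ 1.1 -1.7  6.7] T [-0.21 -0.34  0.02] w 0.0006
```

```bash
python3 -m creep '[{"slide":[0,1,0],"roll":0,"grip":1},{"slide":[0,1,0],"roll":0,"grip":1}]'; python3 pf.py; python3 -m creep '[{"slide":[0,1,0],"roll":0,"grip":1},{"slide":[0,1,0],"roll":0,"grip":1}]'; python3 pf.py; python3 -m creep '[{"slide":[0,1,0],"roll":0,"grip":1},{"slide":[0,1,0],"roll":0,"grip":1}]'; python3 pf.py;  python3 sh.py 14 205 140;python3 ang.py 14 pics/a14.png 27.5 0.18 0.27
```

```text
time: 19.82
tool_pos: [0.5358, 0.2708, 0.0795]
ee_rot: [-1.579, -0.002, 1.422]
wrist_force: [1.8, -1.4, 7.8]
width: 0.0003
t 19.82 TCP rail x 32.9 plate y 28.0 z 79.5 yawerr 0.0001 F rail [ 2.  -1.1  7.8] T [-0.32 -0.44 -0.05] w 0.0003
time: 19.98
tool_pos: [0.5365, 0.2708, 0.0792]
ee_rot: [-1.581, -0.003, 1.422]
wrist_force: [2.4, -3.4, 10.5]
width: 0.0004
t 19.98 TCP rail x 33.5 plate y 28.1 z 79.2 yawerr 0.0000 F rail [ 2.8 -3.  10.5] T [-0.33 -0.63 -0.  ] w 0.0004
time: 20.15
tool_pos: [0.5371, 0.2708, 0.079]
ee_rot: [-1.582, -0.003, 1.422]
wrist_force: [2.4, -2.4, 11.2]
width: 0.0006
t 20.15 TCP rail x 34.1 plate y 28.2 z 79.0 yawerr -0.0001 F rail [ 2.7 -2.  11.2] T [-0.41 -0.61  0.01] w 0.0006
```

View pics/a14.png

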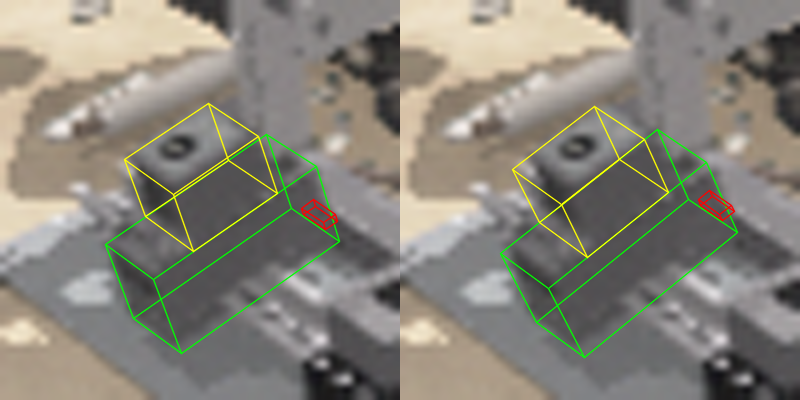

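```bash
python3 - <<'E'
import cv2
im=cv2.imread("pics/scene14.png")[155:205,222:280]
cv2.imwrite("pics/c14.png",cv2.resize(im,None,fx=12,fy=12,interpolation=2))
from bench import snapshot
t=snapshot("top")[:,:,::-1];cv2.imwrite("pics/top14.png",t)
cv2.imwrite("pics/ct14.png",cv2.resize(t[155:215,175:275],None,fx=8,fy=8,interpolation=2))
E
```

```text
(no output)
```

View pics/c14.png

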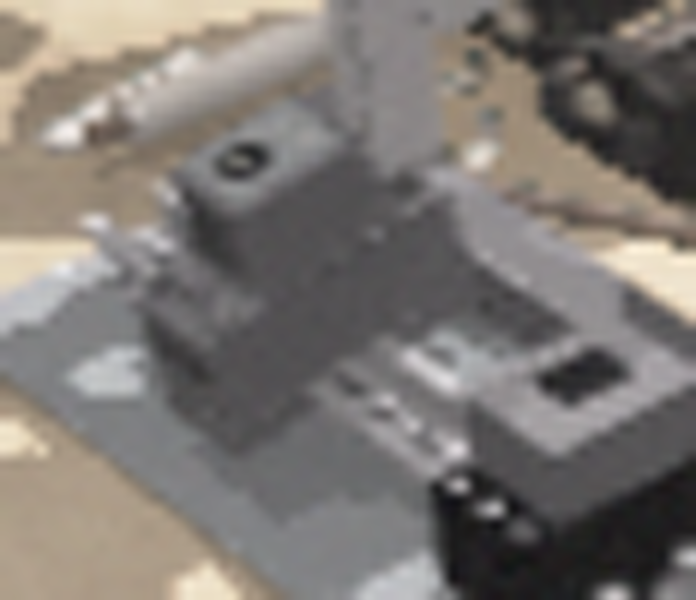

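View pics/ct14.png

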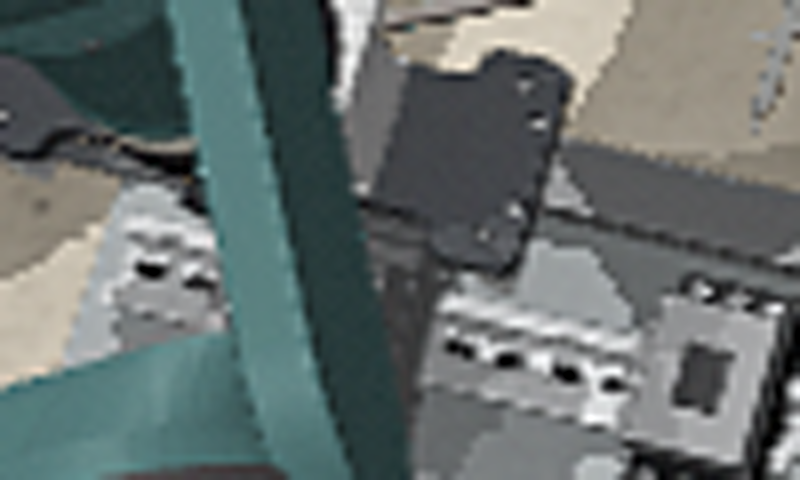

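```bash
cat > fp.py <<'E'
from ovr import *
def fp(obs,y0,n="scene",fixy=True,yaw=-.149):
    P=[a for a,_ in obs];U=np.array([b for _,b in obs])
    def f(q):
        lx,lz,th=q[:3];y=y0 if fixy else q[3]
        x,yy=w(lx,y);Rm=R.from_euler('ZY',[yaw,-th]);o=np.array([x,yy,.0325+lz/1000])-Rm.apply([-.0146,0,.0052])
        return (proj(n,Rm.apply(np.array(P)/1000.)+o)-U).ravel()
    s=least_squares(f,[-14,-3,.2]+([] if fixy else [y0]),loss='soft_l1',f_scale=.5);J=s.jac
    print("lip x,z,theta",s.x.round(2),"sd",np.sqrt(np.diag(np.linalg.inv(J.T@J))*.3**2).round(2));print(f(s.x).reshape(-1,2).round(1).tolist());return s.x
E
python3 - <<'E'
from fp import *
o=list(zip([(-45,-18,0),(-45,18,0),(-45,-18,45),(-45,18,45),(-23,18,78),(-23,-18,78)],px((222,155),12,[(235,452),(172,402),(212,348),(140,285),(168,178),(222,222)])))
for y in(26,27.5,29): fp(o,y)
# calibrate with pre-contact-known: scene8
E
```

```text
lip x,z,theta [-15.3    1.47   0.16] sd [1.01 1.12 0.02]
[[0.9, 0.6], [0.2, 0.3], [-0.5, -0.2], [-0.6, 0.6], [-0.4, -1.1], [1.3, -0.4]]
lip x,z,theta [-14.46   0.26   0.16] sd [1.01 1.11 0.02]
[[0.9, 0.6], [0.2, 0.3], [-0.5, -0.2], [-0.6, 0.6], [-0.4, -1.0], [1.3, -0.4]]
lip x,z,theta [-13.62  -0.95   0.16] sd [1.01 1.1  0.02]
[[0.9, 0.6], [0.2, 0.3], [-0.6, -0.2], [-0.6, 0.6], [-0.3, -1.0], [1.3, -0.4]]
```

```bash
python3 - <<'E'
import cv2,numpy as np
a=[cv2.resize(cv2.imread(f"pics/scene{k}.png")[150:205,222:272],None,fx=8,fy=8,interpolation=2) for k in(10,13)]
cv2.imwrite("pics/c1013.png",np.hstack(a))
E
```

```text
(no output)
```

View pics/c1013.png

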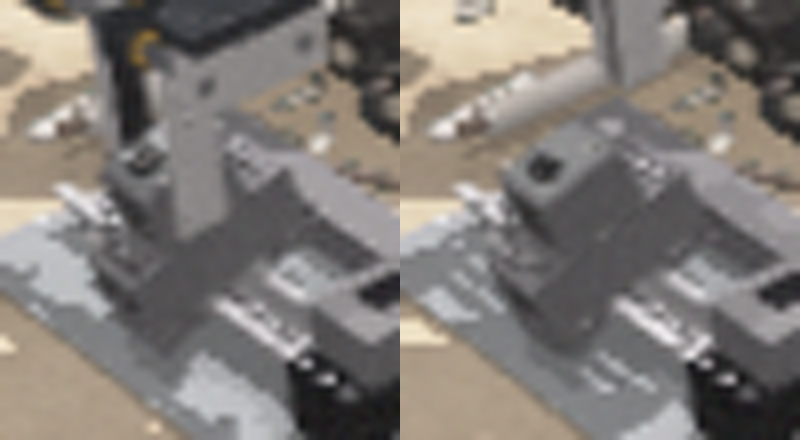

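```bash
python3 - <<'E'
from fp import *
o=list(zip([(-45,-18,0),(-45,-18,45),(-45,18,45),(-23,18,78),(45,-18,45)],px((222,150),8,[(165,365),(145,290),(92,248),(105,170),(288,172)])))
fp(o,27)
o=list(zip([(-23,18,78),(-23,-18,78),(23,-18,78),(23,18,78),(-45,18,45),(-45,-18,45),(-45,-18,0),(45,-18,45)],px((222,150),8,[(100,180),(143,218),(225,150),(170,118),(92,262),(140,305),(180,360),(290,170)])))
fp(o,27.5);fp(o,27.5,fixy=False)
o=list(zip([(-45,-18,0),(-45,18,0),(-45,-18,45),(-45,18,45),(-23,18,78),(-23,-18,78),(23,18,78),(45,-18,45)],px((222,155),12,[(235,452),(172,402),(212,348),(140,285),(168,178),(225,220),(290,95),(455,195)])))
fp(o,27.5)
E
```

```text
lip x,z,theta [-14.69  -7.06   0.21] sd [0.94 0.75 0.01]
[[0.3, -0.4], [-1.0, -0.1], [-0.4, 0.7], [0.1, -0.0], [1.3, 0.0]]
lip x,z,theta [-10.41  -8.52   0.34] sd [0.77 0.69 0.01]
[[-0.4, 0.5], [0.3, 0.1], [0.0, -0.2], [0.7, -0.4], [-0.2, 0.5], [-0.2, -0.4], [-0.1, 0.6], [0.1, -0.6]]
lip x,z,theta [  2.54 -25.84   0.34  49.55] sd [6.050e+00 8.090e+00 1.000e-02 1.028e+01]
[[-0.2, 0.6], [0.4, 0.0], [-0.1, -0.0], [0.7, -0.1], [0.0, 0.3], [-0.1, -0.7], [-0.2, 0.2], [-0.3, -0.4]]
lip x,z,theta [-15.73  -1.55   0.13] sd [0.81 0.73 0.01]
[[0.6, 1.0], [-0.1, 0.7], [-0.6, -0.1], [-0.6, 0.8], [-0.1, -0.8], [1.3, -0.1], [0.5, -0.5], [-0.2, -0.4]]
```

```bash
python3 -m creep '[{"slide":[0,-40,0],"roll":0,"grip":1},{"slide":[0,-60,0],"roll":0,"grip":1},{"slide":[-40,-60,0],"roll":0,"grip":1},{"slide":[-80,-60,0],"roll":0,"grip":1},{"slide":[-120,-60,0],"roll":0,"grip":0.7},{"slide":[-160,-60,0],"roll":0,"grip":0.5},{"slide":[-200,-60,0],"roll":0,"grip":0.5},{"slide":[-240,-60,0],"roll":0,"grip":0.5},{"slide":[-280,-60,0],"roll":0,"grip":0.5},{"slide":[-300,-60,0],"roll":0,"grip":0.5}]'; python3 - <<'E'
from bench import snapshot
import cv2
for n in("scene","top"): cv2.imwrite(f"pics/{n}15.png",snapshot(n)[:,:,::-1])
a=cv2.imread("pics/scene15.png")[150:210,220:290];b=cv2.imread("pics/top15.png")[160:220,180:250]
cv2.imwrite("pics/s15.png",cv2.resize(a,None,fx=10,fy=10,interpolation=2));cv2.imwrite("pics/t15.png",cv2.resize(b,None,fx=10,fy=10,interpolation=2))
E
```

```text
time: 21.08
tool_pos: [0.487, -0.0295, 0.1338]
ee_rot: [-1.57, 0.002, 1.419]
wrist_force: [0.1, -0.1, -0.1]
width: 0.0366
```

View pics/s15.png

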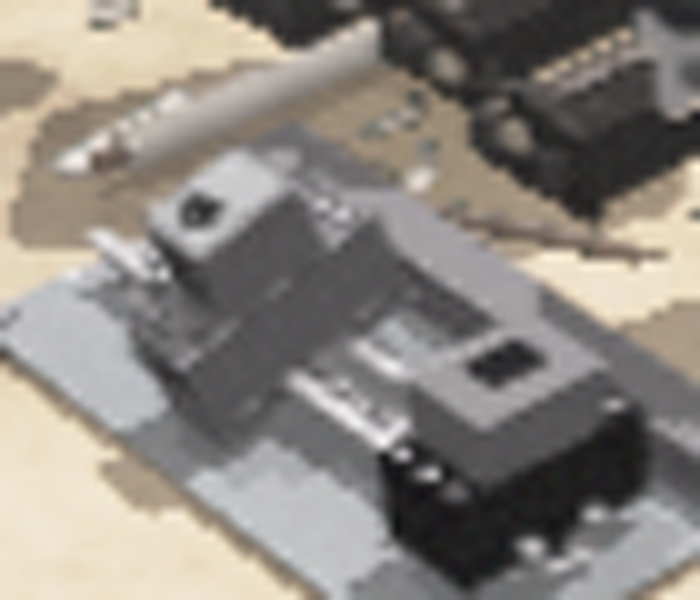

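View pics/t15.png

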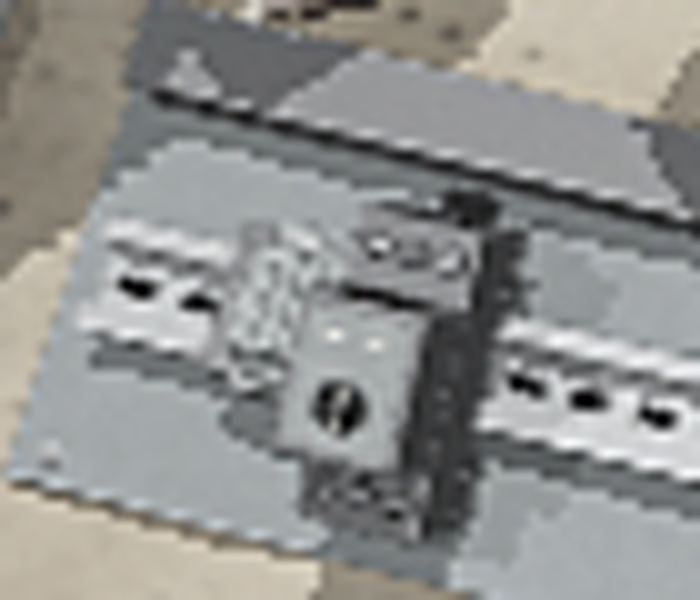

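```bash
cat > fb.py <<'E'
from ovr import *
def fb(S,T,ks=1,yaw0=-.149,freeyaw=True):
    def parts(q):
        lx,lz,th,y,dy=q
        x,yy=w(lx,y);Rm=R.from_euler('ZY',[yaw0+dy,-th]);o=np.array([x,yy,.0325+lz/1000])-Rm.apply([-.0146,0,.0052]);return Rm,o
    def f(q):
        Rm,o=parts(q);r=[]
        for n,O in(("scene",S),("top",T)):
            if O: r.append((proj(n,Rm.apply(np.array([a for a,_ in O])/1000.)+o)-np.array([b for _,b in O])).ravel())
        return np.concatenate(r+[[q[4]*50]])
    s=least_squares(f,[-14,-3,.2,28,0],loss='soft_l1',f_scale=.4)
    print("lip x %.2f z(RT32.5) %.2f th %.3f y %.2f dyaw %.3f"%tuple(s.x));print(f(s.x)[:-1].reshape(-1,2).round(1).tolist())
    Rm,o=parts(s.x);return Rm,o
E
python3 - <<'E'
from fb import *
S=list(zip([(-23,18,78),(-23,-18,78),(23,-18,78),(23,18,78),(-45,18,45),(-45,-18,45),(-45,-18,0),(45,-18,45)],px((220,150),10,[(148,212),(197,260),(310,185),(237,150),(130,330),(190,385),(222,440),(385,225)])))
T=list(zip([(23,18,78),(23,-18,78),(-23,-18,78),(-23,18,78),(45,18,45),(45,-18,45)],px((180,160),10,[(312,300),(428,318),(405,465),(280,443),(375,207),(480,238)])))
for a,b in((S,T),(S,[]),([],T)):
    Rm,o=fb(a,b)
    if a and b:
        L=[(Rm.apply(np.array(l)/1000.)+o,c) for bx,c in((box(-45,45,-18,18,0,45),(0,255,0)),(box(-23,23,-18,18,45,78),(0,255,255)),(box(45,52,-8,8,2,6),(0,0,255))) for l in bx]
        Pl=plate([.511,.2462,.0017,-.149],48)
        ov("pics/scene15.png","scene",L+Pl[6:12],(220,150),(70,60),10,"pics/os15.png");ov("pics/top15.png","top",L+Pl[6:12],(180,160),(70,60),10,"pics/ot15.png")
E
```

```text
lip x -18.51 z(RT32.5) -6.27 th 0.232 y 23.65 dyaw 0.002
[[-0.4, 1.0], [0.9, 0.6], [0.0, 0.3], [1.1, -0.4], [-0.5, -0.3], [-0.4, -1.3], [0.4, 2.1], [0.1, -0.5], [-0.0, -1.7], [1.1, -0.4], [-0.4, 1.4], [-0.6, 0.5], [-0.6, 0.1], [1.3, -0.0]]
lip x -1.17 z(RT32.5) -29.14 th 0.220 y 53.80 dyaw 0.000
[[-0.1, 0.9], [1.0, 0.3], [-0.1, 0.3], [1.2, -0.2], [-0.2, -0.7], [-0.4, -1.9], [0.2, 1.3], [-0.3, -0.4]]
lip x 3.12 z(RT32.5) -94.35 th 0.359 y 52.08 dyaw 0.000
[[0.1, -0.8], [0.2, 0.2], [-0.4, 0.5], [0.5, -0.2], [-0.9, 0.2], [0.0, -0.1]]
```

View pics/os15.png

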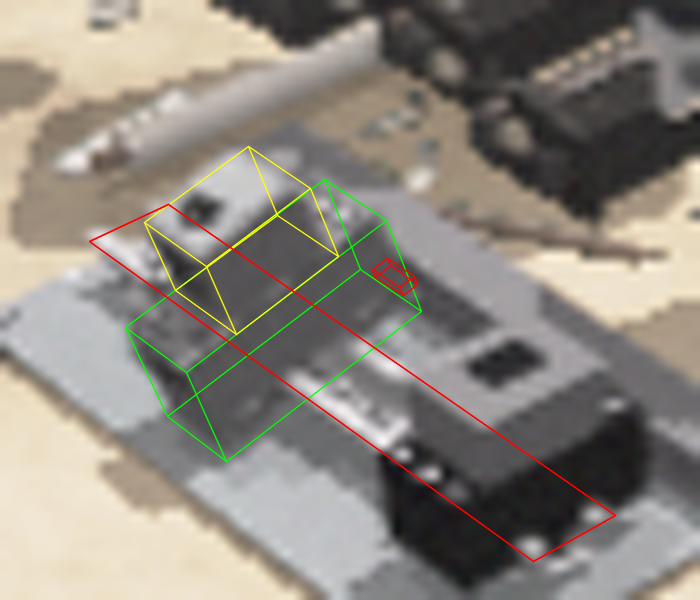

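View pics/ot15.png

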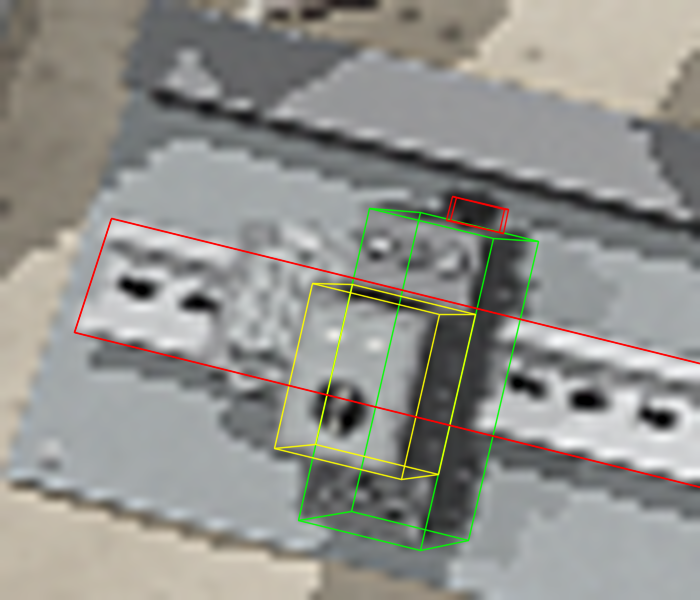

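```bash
python3 - <<'E'
import cv2
a=cv2.imread("pics/scene15.png")[162:198,230:264]
b=cv2.imread("pics/top15.png")[176:218,202:236]
def p(a,n,f):
    o=cv2.resize(a,None,fx=f,fy=f,interpolation=cv2.INTER_CUBIC)
    o=cv2.convertScaleAbs(o,alpha=1.6,beta=-20);cv2.imwrite(n,o)
p(a,"pics/zs15.png",16);p(b,"pics/zt15.png",14)
E
```

```text
(no output)
```

View pics/zs15.png

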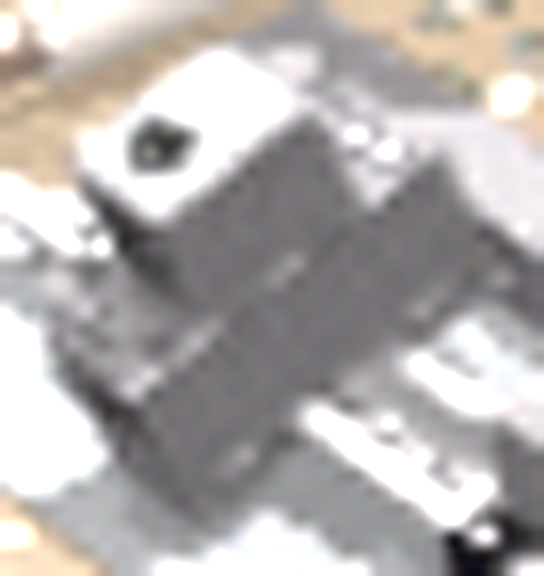

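View pics/zt15.png

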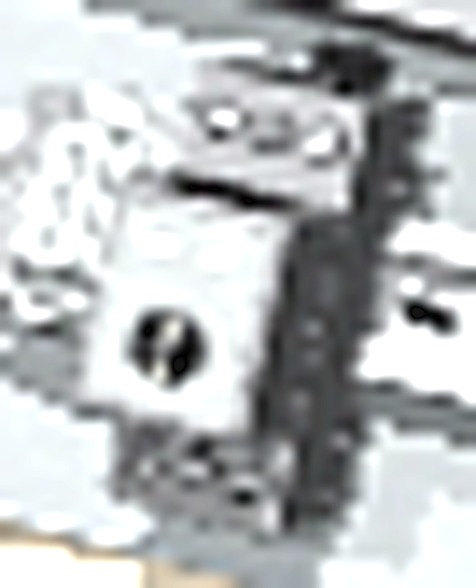

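```bash
python3 - <<'E'
from fb import *
S=list(zip([(-23,18,78),(-23,-18,78),(23,-18,78),(23,18,78),(-45,-18,45),(45,-18,45),(45,-18,0),(-45,-18,0)],px((230,162),16,[(75,155),(155,222),(305,118),(215,48),(135,405),(440,155),(492,270),(195,520)])))
T=list(zip([(23,18,78),(23,-18,78),(-23,-18,78),(-23,18,78),(45,18,45),(45,-18,0),(-45,-18,0)],px((202,176),14,[(125,192),(290,212),(247,432),(85,397),(205,68),(425,110),(335,520)])))
for a,b in((S,T),(S,[]),([],T)):
    Rm,o=fb(a,b)
    if a and b:
        L=[(Rm.apply(np.array(l)/1000.)+o,c) for bx,c in((box(-45,45,-18,18,0,45),(0,255,0)),(box(-23,23,-18,18,45,78),(0,255,255)),(box(45,52,-8,8,2,6),(0,0,255))) for l in bx]
        ov("pics/scene15.png","scene",L,(230,162),(34,36),14,"/tmp/a.png");ov("pics/top15.png","top",L,(202,176),(34,36),14,"/tmp/b.png")
        cv2.imwrite("pics/zz15.png",np.hstack([cv2.resize(cv2.imread(k),(400,424)) for k in("/tmp/a.png","/tmp/b.png")]))
E
```

```text
lip x -18.24 z(RT32.5) -5.94 th 0.244 y 26.18 dyaw 0.004
[[-0.8, 0.3], [0.4, 0.5], [1.4, -1.0], [0.8, -0.7], [-0.3, -0.4], [0.6, -0.1], [1.0, 1.6], [0.2, 1.2], [-0.8, -1.4], [0.1, 0.3], [-0.5, 1.0], [-1.6, 0.4], [-0.7, -0.2], [0.5, -0.1], [0.2, 0.5]]
lip x 18.85 z(RT32.5) -53.35 th 0.276 y 87.67 dyaw -0.001
[[-0.6, 0.7], [0.1, 0.6], [0.4, -0.6], [0.2, -0.1], [-0.1, -0.9], [-0.6, -0.2], [-0.1, 0.8], [0.4, -0.0]]
lip x -9.98 z(RT32.5) -57.84 th 0.243 y 41.70 dyaw 0.004
[[0.0, -1.2], [0.3, 0.3], [-0.1, 0.2], [-0.6, -0.2], [-0.2, 0.3], [0.2, 0.3], [0.2, -0.5]]
```

View pics/zz15.png

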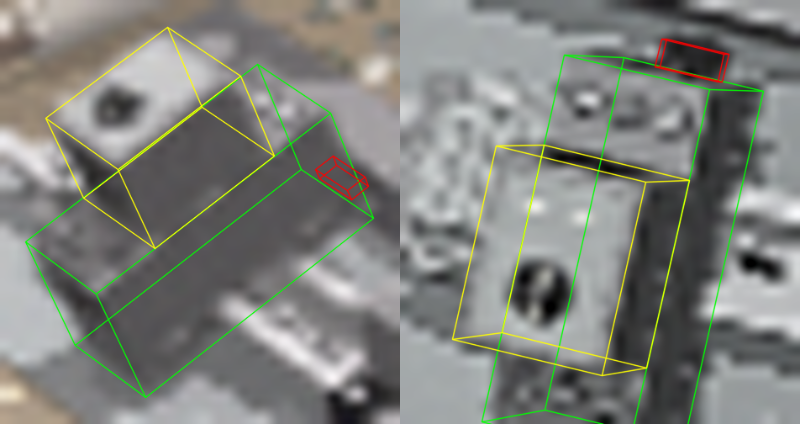

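```bash
python3 pf.py -72 27 120; python3 pf.py -72 27 24
```

```text
t 21.18 TCP rail x 29.6 plate y -275.4 z 133.8 yawerr -0.0046 F rail [-0.1  0.   0.2] T [0.06 0.03 0.05] w 0.0441
slide [301.9  13.7 103. ] roll -0.27 now [ 0.4875 -0.0287  0.1338] 1.4172
t 21.18 TCP rail x 29.6 plate y -275.4 z 133.8 yawerr -0.0046 F rail [-0.1  0.   0.2] T [0.06 0.03 0.05] w 0.0441
slide [302.  109.7 102.9] roll -0.27 now [ 0.4875 -0.0287  0.1338] 1.4172
```

```bash
python3 -m creep '[{"slide":[30,0,15],"roll":0,"grip":1},{"slide":[65,0,35],"roll":0,"grip":1},{"slide":[100,0,55],"roll":0,"grip":1},{"slide":[135,0,75],"roll":0,"grip":1},{"slide":[170,0,95],"roll":0,"grip":1},{"slide":[205,0,103],"roll":0,"grip":1},{"slide":[245,0,103],"roll":0,"grip":1},{"slide":[285,0,103],"roll":0,"grip":1},{"slide":[300,25,103],"roll":0,"grip":1},{"slide":[300,60,103],"roll":0,"grip":1},{"slide":[300,95,103],"roll":0,"grip":1},{"slide":[300,109,103],"roll":0,"grip":1},{"slide":[300,109,103],"roll":0,"grip":1},{"slide":[300,109,103],"roll":0,"grip":1}]'; python3 pf.py -62 27 24
```

```text
time: 22.35
tool_pos: [0.4295, 0.2867, 0.0242]
ee_rot: [-1.568, 0.001, 1.424]
wrist_force: [0.6, 0.5, -0.2]
width: 0.0008
t 22.35 TCP rail x -74.6 plate y 28.0 z 24.2 yawerr 0.0018 F rail [ 0.5  0.6 -0.2] T [ 0.03 -0.06 -0.04] w 0.0008
slide [ -1.    0.2 -12.6] roll 0.1 now [0.4295 0.2867 0.0242] 1.4236
```

```bash
python3 -m creep '[{"slide":[-1,0,-5],"roll":0,"grip":1},{"slide":[-1,0,-10],"roll":0,"grip":1},{"slide":[-1,0,-10],"roll":0,"grip":1}]'; python3 pf.py; python3 -m creep '[{"slide":[0,0,-2],"roll":0,"grip":1},{"slide":[0,0,-4],"roll":0,"grip":1},{"slide":[0,0,-4],"roll":0,"grip":1}]'; python3 pf.py;python3 -m creep '[{"slide":[0,0,-1],"roll":0,"grip":1},{"slide":[0,0,-2],"roll":0,"grip":1},{"slide":[0,0,-2],"roll":0,"grip":1}]'; python3 pf.py
```

```text
time: 22.6
tool_pos: [0.4414, 0.2846, 0.0276]
ee_rot: [-1.572, -0.003, 1.422]
wrist_force: [-4.3, 1.4, 4.1]
width: 0.0007
t 22.6 TCP rail x -62.5 plate y 27.7 z 27.6 yawerr 0.0001 F rail [-4.4  0.7  4.1] T [0.18 0.65 0.07] w 0.0007
time: 22.85
tool_pos: [0.4412, 0.2845, 0.0269]
ee_rot: [-1.563, -0.002, 1.422]
wrist_force: [-13.1, 2.7, 8.7]
width: 0.0004
t 22.85 TCP rail x -62.7 plate y 27.5 z 26.9 yawerr 0.0005 F rail [-13.3   0.7   8.7] T [0.41 2.18 0.04] w 0.0004
time: 23.1
tool_pos: [0.4412, 0.2846, 0.0269]
ee_rot: [-1.56, -0.002, 1.423]
wrist_force: [-17.6, 2.8, 12.2]
width: 0.0002
t 23.1 TCP rail x -62.7 plate y 27.6 z 26.9 yawerr 0.0009 F rail [-17.8   0.2  12.2] T [ 0.51  2.91 -0.01] w 0.0002
```

```bash
python3 -m creep '[{"slide":[0,0,8],"roll":0,"grip":1},{"slide":[0,-30,12],"roll":0,"grip":1},{"slide":[0,-54,12],"roll":0,"grip":1},{"slide":[0,-54,10],"roll":0,"grip":1},{"slide":[0,-54,10],"roll":0,"grip":1}]'; python3 pf.py; python3 -m creep '[{"slide":[0,0,-4],"roll":0,"grip":1},{"slide":[0,0,-8],"roll":0,"grip":1},{"slide":[0,0,-8],"roll":0,"grip":1}]'; python3 pf.py
```

```text
time: 23.52
tool_pos: [0.4391, 0.2848, 0.082]
ee_rot: [-1.577, -0.004, 1.422]
wrist_force: [0.3, 0.2, -0.3]
width: 0.0006
t 23.52 TCP rail x -64.8 plate y 27.5 z 82.0 yawerr 0.0001 F rail [ 0.3  0.3 -0.3] T [ 0.03  0.   -0.01] w 0.0006
time: 23.77
tool_pos: [0.4446, 0.2823, 0.0778]
ee_rot: [-1.57, 0.001, 1.422]
wrist_force: [0.6, -0.1, 0.1]
width: 0.0009
t 23.77 TCP rail x -59.0 plate y 25.9 z 77.8 yawerr -0.0002 F rail [0.6 0.  0.1] T [-0.05 -0.03 -0.  ] w 0.0009
```

```bash
python3 -m creep '[{"slide":[0.5,-1,-3],"roll":0,"grip":1},{"slide":[1,-2,-6],"roll":0,"grip":1},{"slide":[1,-2,-6],"roll":0,"grip":1}]'; python3 pf.py; python3 -m creep '[{"slide":[0,0,-2],"roll":0,"grip":1},{"slide":[0,0,-4],"roll":0,"grip":1},{"slide":[0,0,-4],"roll":0,"grip":1}]'; python3 pf.py;python3 -m creep '[{"slide":[0,0,-2],"roll":0,"grip":1},{"slide":[0,0,-3],"roll":0,"grip":1},{"slide":[0,0,-3],"roll":0,"grip":1}]'; python3 pf.py
```

```text
time: 24.02
tool_pos: [0.4511, 0.2831, 0.0809]
ee_rot: [-1.571, 0.0, 1.422]
wrist_force: [-0.5, 0.1, 0.1]
width: 0.0005
t 24.02 TCP rail x -52.7 plate y 27.6 z 80.9 yawerr 0.0002 F rail [-0.5  0.1  0.1] T [ 0.05  0.   -0.01] w 0.0005
time: 24.27
tool_pos: [0.4547, 0.2825, 0.0812]
ee_rot: [-1.571, -0.0, 1.422]
wrist_force: [0.1, 0.8, 0.7]
width: 0.0005
t 24.27 TCP rail x -49.1 plate y 27.6 z 81.2 yawerr 0.0005 F rail [-0.1  0.8  0.7] T [ 0.04  0.02 -0.02] w 0.0005
time: 24.52
tool_pos: [0.4576, 0.2821, 0.0813]
ee_rot: [-1.571, -0.0, 1.422]
wrist_force: [0.1, -0.4, 0.1]
width: 0.0004
t 24.52 TCP rail x -46.1 plate y 27.6 z 81.3 yawerr 0.0005 F rail [ 0.2 -0.4  0.1] T [-0.04 -0.01  0.06] w 0.0004
```

```bash
python3 -m creep '[{"slide":[0,0,-1],"roll":0,"grip":1},{"slide":[0,0,-3],"roll":0,"grip":1},{"slide":[0,0,-3],"roll":0,"grip":1}]'; python3 pf.py;python3 -m creep '[{"slide":[0,0,-1],"roll":0,"grip":1},{"slide":[0,0,-3],"roll":0,"grip":1},{"slide":[0,0,-3],"roll":0,"grip":1}]'; python3 pf.py; python3 sh.py 16 215 150
```

```text
time: 24.77
tool_pos: [0.4608, 0.2816, 0.0812]
ee_rot: [-1.571, -0.0, 1.422]
wrist_force: [0.4, -0.1, -0.2]
width: 0.0007
t 24.77 TCP rail x -42.9 plate y 27.5 z 81.2 yawerr 0.0005 F rail [ 0.4 -0.1 -0.2] T [-0.03 -0.07 -0.07] w 0.0007
time: 25.02
tool_pos: [0.4635, 0.2812, 0.0812]
ee_rot: [-1.571, -0.0, 1.422]
wrist_force: [-0.6, 0.6, -0.5]
width: 0.0004
t 25.02 TCP rail x -40.1 plate y 27.6 z 81.2 yawerr 0.0005 F rail [-0.7  0.5 -0.5] T [ 0.05  0.   -0.02] w 0.0004
```

View pics/g16.png

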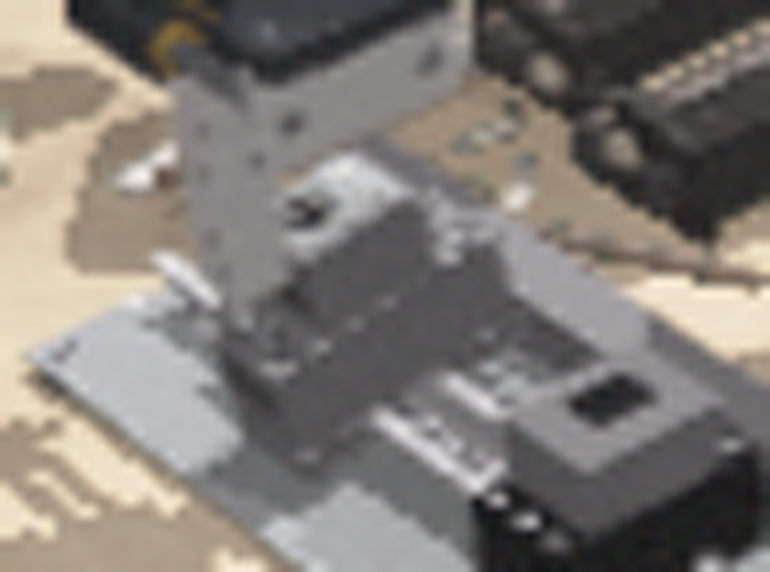

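```bash
python3 -m creep '[{"slide":[0,0,-1],"roll":0,"grip":1},{"slide":[0,0,-2],"roll":0,"grip":1},{"slide":[0,0,-2],"roll":0,"grip":1}]'; python3 pf.py;python3 -m creep '[{"slide":[0,0,-1],"roll":0,"grip":1},{"slide":[0,0,-2],"roll":0,"grip":1},{"slide":[0,0,-2],"roll":0,"grip":1}]'; python3 pf.py;python3 -m creep '[{"slide":[0,0,-1],"roll":0,"grip":1},{"slide":[0,0,-2],"roll":0,"grip":1},{"slide":[0,0,-2],"roll":0,"grip":1}]'; python3 pf.py
```

```text
time: 25.32
tool_pos: [0.4651, 0.281, 0.0814]
ee_rot: [-1.57, -0.0, 1.422]
wrist_force: [-2.7, -0.2, 2.3]
width: 0.0007
t 25.32 TCP rail x -38.6 plate y 27.6 z 81.4 yawerr 0.0007 F rail [-2.6 -0.6  2.3] T [ 0.11  0.38 -0.  ] w 0.0007
time: 25.57
tool_pos: [0.468, 0.2805, 0.0811]
ee_rot: [-1.572, -0.0, 1.422]
wrist_force: [0.0, 0.5, 0.3]
width: 0.0004
t 25.57 TCP rail x -35.7 plate y 27.5 z 81.1 yawerr 0.0005 F rail [-0.1  0.5  0.3] T [-0.02 -0.05  0.02] w 0.0004
time: 25.82
tool_pos: [0.4697, 0.2802, 0.0811]
ee_rot: [-1.571, -0.0, 1.422]
wrist_force: [-0.2, 0.6, 0.4]
width: 0.0004
t 25.82 TCP rail x -33.9 plate y 27.5 z 81.1 yawerr 0.0004 F rail [-0.3  0.6  0.4] T [ 0.06  0.01 -0.07] w 0.0004
```

```bash
python3 sh.py 17 215 150
```

```text
(no output)
```

View pics/g17.png

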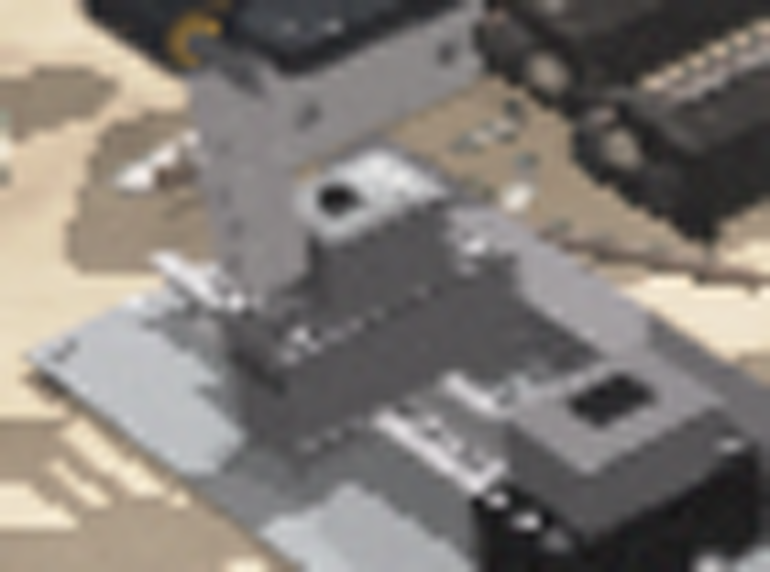

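```bash
python3 - <<'E'
from ang import *
import ang
ang.RT=.0317
sheet("pics/scene17.png",[(-14.6,-3.8,27.5,0.0),(-14.6,-1,27.5,0.08)],"pics/a17.png",off=(222,152),wh=(50,50))
im=cv2.imread("pics/scene17.png")[155:200,225:275];cv2.imwrite("pics/b17.png",cv2.convertScaleAbs(cv2.resize(im,None,fx=14,fy=14,interpolation=2),alpha=1.6,beta=-20))
E
```

```text
(no output)
```

View pics/a17.png

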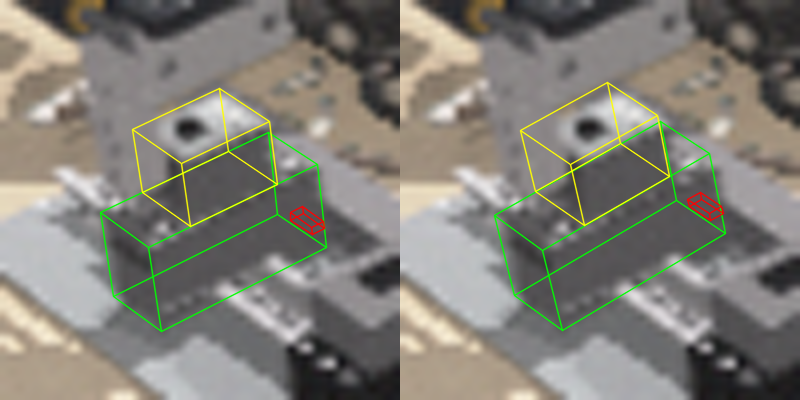

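View pics/b17.png

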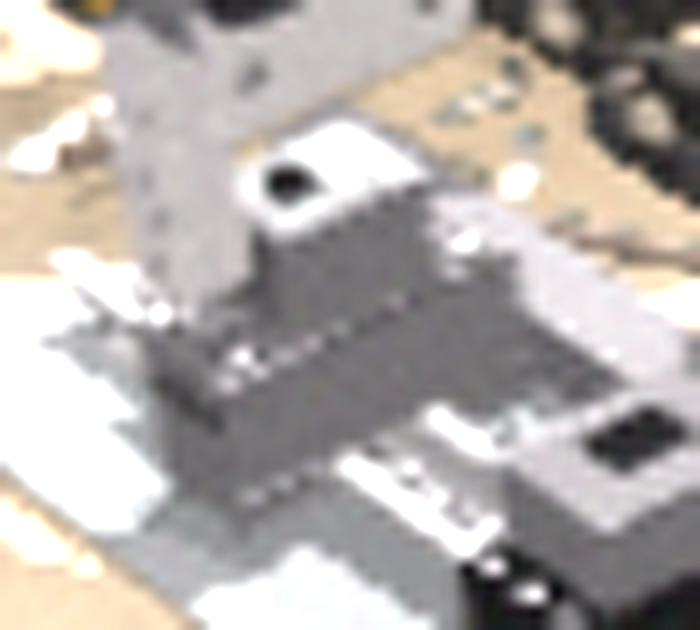

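```bash
python3 -m creep '[{"slide":[0,-20,4],"roll":0,"grip":1},{"slide":[0,-50,0],"roll":0,"grip":1},{"slide":[0,-50,-35],"roll":0,"grip":1},{"slide":[0,-50,-69],"roll":0,"grip":1},{"slide":[0,-25,-69],"roll":0,"grip":1},{"slide":[0,5,-69],"roll":0,"grip":1},{"slide":[0,5,-69],"roll":0,"grip":1},{"slide":[0,5,-69],"roll":0,"grip":1}]'; python3 pf.py; python3 -m creep '[{"slide":[0,2,0],"roll":0,"grip":1},{"slide":[0,4,0],"roll":0,"grip":1},{"slide":[0,4,0],"roll":0,"grip":1}]'; python3 pf.py
```

```text
time: 26.53
tool_pos: [0.5366, 0.2694, 0.0744]
ee_rot: [-1.567, 0.002, 1.422]
wrist_force: [-0.4, 0.2, 0.1]
width: 0.0002
t 26.53 TCP rail x 33.8 plate y 26.7 z 74.4 yawerr 0.0003 F rail [-0.4  0.1  0.1] T [-0.03 -0.09 -0.04] w 0.0002
time: 26.78
tool_pos: [0.5379, 0.2707, 0.0738]
ee_rot: [-1.573, -0.001, 1.423]
wrist_force: [1.2, -1.1, 0.7]
width: 0.0006
t 26.78 TCP rail x 35.0 plate y 28.2 z 73.8 yawerr 0.0011 F rail [ 1.3 -0.9  0.7] T [ 0.05 -0.08 -0.07] w 0.0006
```

```bash
python3 -m creep '[{"slide":[0,1,0],"roll":0,"grip":1},{"slide":[0,2,0],"roll":0,"grip":1},{"slide":[0,2,0],"roll":0,"grip":1}]'; python3 pf.py; python3 -m creep '[{"slide":[0,1,0],"roll":0,"grip":1},{"slide":[0,2,0],"roll":0,"grip":1},{"slide":[0,2,0],"roll":0,"grip":1}]'; python3 pf.py; python3 -m creep '[{"slide":[0,1,0],"roll":0,"grip":1},{"slide":[0,1,0],"roll":0,"grip":1}]'; python3 pf.py
```

```text
time: 27.03
tool_pos: [0.5378, 0.2703, 0.0708]
ee_rot: [-1.572, -0.001, 1.423]
wrist_force: [0.2, -0.4, 1.1]
width: 0.0007
t 27.03 TCP rail x 34.9 plate y 27.9 z 70.8 yawerr 0.0008 F rail [ 0.2 -0.3  1.1] T [-0.02 -0.17  0.04] w 0.0007
time: 27.28
tool_pos: [0.5378, 0.2701, 0.0682]
ee_rot: [-1.571, -0.0, 1.422]
wrist_force: [0.6, -0.4, 1.0]
width: 0.0008
t 27.28 TCP rail x 35.0 plate y 27.6 z 68.2 yawerr 0.0005 F rail [ 0.6 -0.3  1. ] T [ 0.03 -0.25 -0.01] w 0.0008
time: 27.45
tool_pos: [0.5379, 0.2702, 0.0677]
ee_rot: [-1.572, -0.0, 1.422]
wrist_force: [1.1, -0.3, 3.0]
width: 0.0002
t 27.45 TCP rail x 35.0 plate y 27.7 z 67.7 yawerr 0.0006 F rail [ 1.1 -0.1  3. ] T [ 0.01 -0.11 -0.02] w 0.0002
```

```bash
python3 -m creep '[{"slide":[0,1,0],"roll":0,"grip":1},{"slide":[0,1,0],"roll":0,"grip":1}]'; python3 pf.py; python3 -m creep '[{"slide":[0,1,0],"roll":0,"grip":1},{"slide":[0,1,0],"roll":0,"grip":1}]'; python3 pf.py; python3 sh.py 18 215 150
```

```text
time: 27.62
tool_pos: [0.538, 0.2702, 0.0676]
ee_rot: [-1.572, -0.001, 1.422]
wrist_force: [-0.9, -1.2, 5.8]
width: 0.0005
t 27.62 TCP rail x 35.1 plate y 27.7 z 67.6 yawerr 0.0006 F rail [-0.7 -1.3  5.8] T [-0.17  0.14  0.04] w 0.0005
time: 27.78
tool_pos: [0.5383, 0.2702, 0.0675]
ee_rot: [-1.573, -0.001, 1.422]
wrist_force: [-0.7, -1.0, 8.7]
width: 0.0001
t 27.78 TCP rail x 35.4 plate y 27.8 z 67.5 yawerr 0.0005 F rail [-0.5 -1.1  8.7] T [-0.23  0.27 -0.01] w 0.0001
```

View pics/g18.png

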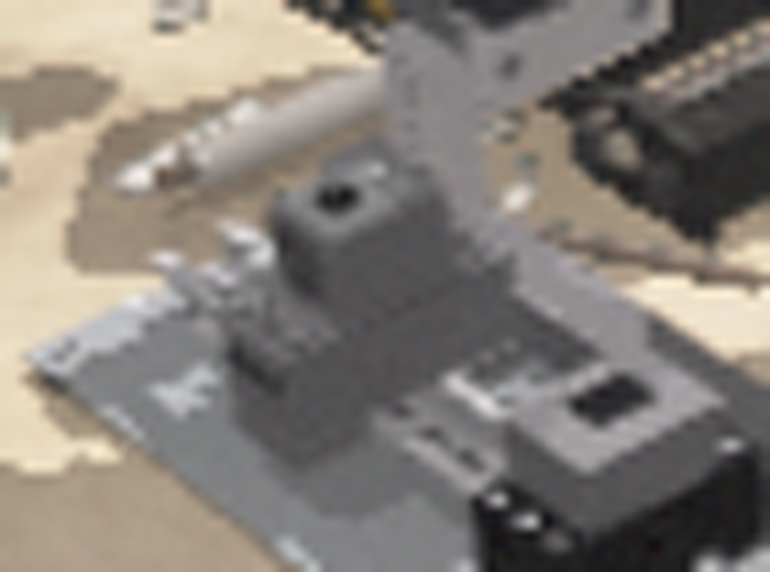

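```bash
python3 -m creep '[{"slide":[0,-25,0],"roll":0,"grip":1},{"slide":[0,-45,0],"roll":0,"grip":0.45},{"slide":[0,-45,18],"roll":0,"grip":0.45},{"slide":[0,-45,35],"roll":0,"grip":0.45},{"slide":[0,-45,35],"roll":0,"grip":0.45},{"slide":[0,-45,35],"roll":0,"grip":0.45}]'; python3 pf.py 0.5 27.5 69; python3 sh.py 19 215 150
```

```text
time: 28.33
tool_pos: [0.5022, 0.2753, 0.1098]
ee_rot: [-1.57, 0.0, 1.423]
wrist_force: [-0.5, 0.7, -0.2]
width: 0.0302
t 28.33 TCP rail x -1.0 plate y 27.5 z 109.8 yawerr 0.0016 F rail [-0.6  0.7 -0.2] T [0.01 0.02 0.  ] w 0.0302
slide [ 0.  40.8 -1.5] roll 0.09 now [0.5022 0.2753 0.1098] 1.4234
```

View pics/g19.png

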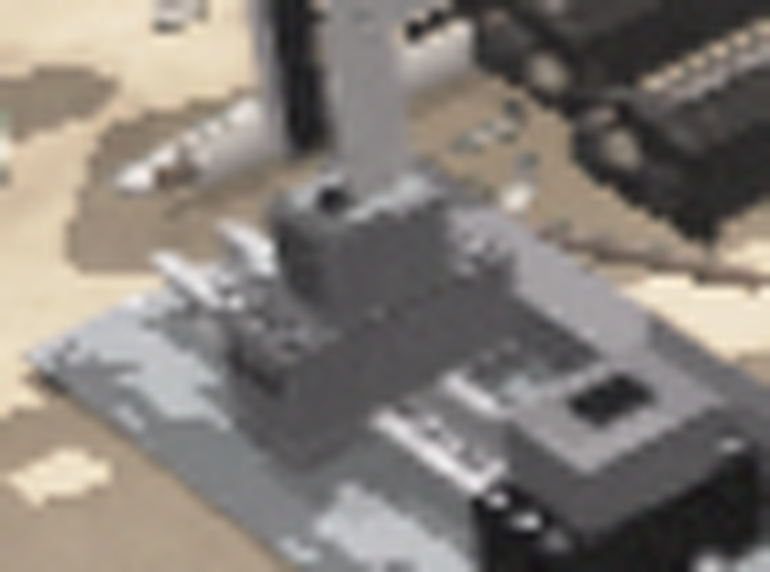

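```bash
python3 -m creep '[{"slide":[0,0,0],"roll":0,"grip":0.45},{"slide":[0,0,0],"roll":0,"grip":0.45},{"slide":[0,0,0],"roll":0,"grip":0.45},{"slide":[0,20,0],"roll":0,"grip":0.45},{"slide":[0,40,0],"roll":0,"grip":0.45},{"slide":[0,40,0],"roll":0,"grip":0.45},{"slide":[0,40,0],"roll":0,"grip":0.7},{"slide":[0,40,0],"roll":0,"grip":0.7},{"slide":[0,40,0],"roll":0,"grip":0.7},{"slide":[0,40,0],"roll":0,"grip":0.7}]'; python3 pf.py; python3 -m creep '[{"slide":[0,-0.5,0],"roll":0,"grip":0.7},{"slide":[0,-1,0],"roll":0,"grip":0.7},{"slide":[0,-1,0],"roll":0,"grip":0.7}]'; python3 pf.py; python3 -m creep '[{"slide":[0,-1,0],"roll":0,"grip":0.7},{"slide":[0,-1,0],"roll":0,"grip":0.7}]'; python3 pf.py
```

```text
time: 29.22
tool_pos: [0.5039, 0.2755, 0.0717]
ee_rot: [-1.573, -0.001, 1.422]
wrist_force: [-0.2, -1.2, 0.5]
width: 0.036
t 29.22 TCP rail x 0.6 plate y 27.9 z 71.7 yawerr 0.0005 F rail [-0.  -1.2  0.5] T [-0.09 -0.02  0.04] w 0.036
time: 29.47
tool_pos: [0.5037, 0.2755, 0.0717]
ee_rot: [-1.573, -0.001, 1.422]
wrist_force: [1.9, -0.6, -2.0]
width: 0.0361
t 29.47 TCP rail x 0.4 plate y 27.9 z 71.7 yawerr 0.0005 F rail [ 2.  -0.3 -2. ] T [ 0.   -0.46  0.01] w 0.0361
time: 29.63
tool_pos: [0.5035, 0.2753, 0.0722]
ee_rot: [-1.572, -0.0, 1.422]
wrist_force: [3.1, 0.7, -2.8]
width: 0.0359
t 29.63 TCP rail x 0.2 plate y 27.7 z 72.2 yawerr 0.0006 F rail [ 2.9  1.1 -2.8] T [ 0.08 -0.76  0.04] w 0.0359
```

```bash
python3 -m creep '[{"slide":[0,-1,0],"roll":0,"grip":0.7},{"slide":[0,-1,0],"roll":0,"grip":0.7}]'; python3 pf.py; python3 -m creep '[{"slide":[0,-1,0],"roll":0,"grip":0.7},{"slide":[0,-1,0],"roll":0,"grip":0.7}]'; python3 pf.py
```

```text
time: 29.8
tool_pos: [0.5034, 0.2753, 0.0724]
ee_rot: [-1.572, -0.0, 1.422]
wrist_force: [4.8, 0.6, -6.2]
width: 0.0356
t 29.8 TCP rail x 0.1 plate y 27.6 z 72.4 yawerr 0.0005 F rail [ 4.6  1.3 -6.2] T [ 0.17 -1.1   0.04] w 0.0356
time: 29.97
tool_pos: [0.5033, 0.2751, 0.0726]
ee_rot: [-1.571, 0.0, 1.422]
wrist_force: [6.3, -0.0, -10.0]
width: 0.0356
t 29.97 TCP rail x 0.1 plate y 27.4 z 72.6 yawerr 0.0004 F rail [  6.2   0.9 -10. ] T [ 0.21 -1.28 -0.01] w 0.0356
```

A 10 N upward pull doesn't free it, so lip and foot are latched. I unload and slide towards the terminal row.

```bash
python3 -m creep '[{"slide":[0,2,0],"roll":0,"grip":0.7},{"slide":[0,3.5,0],"roll":0,"grip":0.7},{"slide":[0,3.5,0],"roll":0,"grip":0.7}]'; python3 pf.py; python3 -m creep '[{"slide":[1,0,0],"roll":0,"grip":0.7},{"slide":[2,0,0],"roll":0,"grip":0.7},{"slide":[2,0,0],"roll":0,"grip":0.7}]'; python3 pf.py; python3 -m creep '[{"slide":[1,0,0],"roll":0,"grip":0.7},{"slide":[1.5,0,0],"roll":0,"grip":0.7},{"slide":[1.5,0,0],"roll":0,"grip":0.7}]'; python3 pf.py
```

```text
time: 30.22
tool_pos: [0.5034, 0.2752, 0.0717]
ee_rot: [-1.572, -0.0, 1.422]
wrist_force: [2.5, -2.6, 0.7]
width: 0.0358
t 30.22 TCP rail x 0.2 plate y 27.5 z 71.7 yawerr 0.0005 F rail [ 2.8 -2.2  0.7] T [-0.28 -0.63  0.02] w 0.0358
time: 30.47
tool_pos: [0.5036, 0.2761, 0.0717]
ee_rot: [-1.572, 0.002, 1.422]
wrist_force: [1.8, -4.4, 2.3]
width: 0.036
t 30.47 TCP rail x 0.2 plate y 28.5 z 71.7 yawerr 0.0003 F rail [ 2.5 -4.1  2.3] T [-0.95 -0.46 -0.02] w 0.036
time: 30.72
tool_pos: [0.5038, 0.2774, 0.0717]
ee_rot: [-1.572, 0.002, 1.422]
wrist_force: [1.8, -4.9, 3.2]
width: 0.0364
t 30.72 TCP rail x 0.2 plate y 29.8 z 71.7 yawerr 0.0002 F rail [ 2.5 -4.5  3.2] T [-1.09 -0.46 -0.01] w 0.0364
```

```bash
for i in 1; do :; done; python3 -m creep '[{"slide":[0.5,0,0],"roll":0,"grip":0.7},{"slide":[1,0,0],"roll":0,"grip":0.7},{"slide":[1,0,0],"roll":0,"grip":0.7}]'; python3 pf.py; python3 -m creep '[{"slide":[0.5,0,0],"roll":0,"grip":0.7},{"slide":[1,0,0],"roll":0,"grip":0.7},{"slide":[1,0,0],"roll":0,"grip":0.7}]'; python3 pf.py; python3 -m creep '[{"slide":[0.5,0,0],"roll":0,"grip":0.7},{"slide":[1,0,0],"roll":0,"grip":0.7},{"slide":[1,0,0],"roll":0,"grip":0.7}]'; python3 pf.py
```

```text
time: 30.97
tool_pos: [0.5039, 0.2783, 0.0717]
ee_rot: [-1.572, 0.003, 1.422]
wrist_force: [1.4, -4.9, 2.9]
width: 0.0355
t 30.97 TCP rail x 0.2 plate y 30.7 z 71.7 yawerr 0.0002 F rail [ 2.1 -4.6  2.9] T [-1.11 -0.43 -0.03] w 0.0355
time: 31.22
tool_pos: [0.5039, 0.2784, 0.0717]
ee_rot: [-1.572, 0.005, 1.422]
wrist_force: [1.2, -7.1, 3.9]
width: 0.0359
t 31.22 TCP rail x 0.2 plate y 30.8 z 71.7 yawerr -0.0001 F rail [ 2.2 -6.8  3.9] T [-1.42 -0.34 -0.06] w 0.0359
time: 31.47
tool_pos: [0.5039, 0.2784, 0.0718]
ee_rot: [-1.572, 0.007, 1.421]
wrist_force: [0.9, -9.6, 4.5]
width: 0.0357
t 31.47 TCP rail x 0.2 plate y 30.8 z 71.8 yawerr -0.0004 F rail [ 2.3 -9.4  4.5] T [-1.81 -0.21 -0.02] w 0.0357
```

It stops hard at y = 30.8 (side at 48.8; the row was measured at about 48). I unload, release, rise and inspect.

```bash
python3 -m creep '[{"slide":[-2,0,0],"roll":0,"grip":0.7},{"slide":[-2,0,0],"roll":0,"grip":0.7},{"slide":[-2,0,0],"roll":0,"grip":0.5},{"slide":[-2,0,0],"roll":0,"grip":0.5},{"slide":[-2,0,0],"roll":0,"grip":0.5},{"slide":[-2,0,0],"roll":0,"grip":0.5},{"slide":[-2,-25,0],"roll":0,"grip":0.5},{"slide":[-2,-60,0],"roll":0,"grip":0.5},{"slide":[-40,-80,0],"roll":0,"grip":0.5},{"slide":[-80,-80,0],"roll":0,"grip":0.5},{"slide":[-120,-80,0],"roll":0,"grip":0.5},{"slide":[-160,-80,0],"roll":0,"grip":0.5},{"slide":[-200,-80,0],"roll":0,"grip":0.5},{"slide":[-240,-80,0],"roll":0,"grip":0.5},{"slide":[-280,-80,0],"roll":0,"grip":0.5},{"slide":[-300,-80,0],"roll":0,"grip":0.5},{"slide":[-300,-80,0],"roll":0,"grip":0.5}]'; python3 pf.py; python3 - <<'E'
from bench import snapshot
from ang import *
import ang
ang.RT=.0317
for n in("scene","top"): cv2.imwrite(f"pics/{n}20.png",snapshot(n)[:,:,::-1])
c=(-14.6,-3.8,30.5,0.)
def two(lines,out):
    ov("pics/scene20.png","scene",lines,(222,150),(45,50),9,"/tmp/a.png");ov("pics/top20.png","top",lines,(195,170),(45,50),9,"/tmp/b.png")
    cv2.imwrite(out,np.hstack([cv2.imread("/tmp/a.png")[:,:400],cv2.imread("/tmp/b.png")[:,:400]]))
two([],"pics/f1.png");two(rel(byl(*c)),"pics/f2.png")
E
```

```text
time: 32.88
tool_pos: [0.4587, -0.0179, 0.1506]
ee_rot: [-1.57, 0.001, 1.417]
wrist_force: [0.5, 1.4, -0.2]
width: 0.0469
t 32.88 TCP rail x -0.5 plate y -269.0 z 150.6 yawerr -0.0044 F rail [ 0.2  1.4 -0.2] T [ 0.09 -0.    0.02] w 0.0469
```

View pics/f1.png

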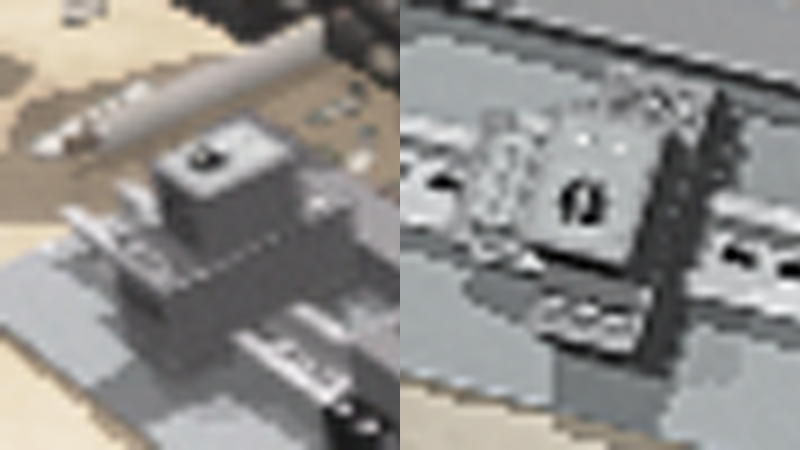

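View pics/f2.png

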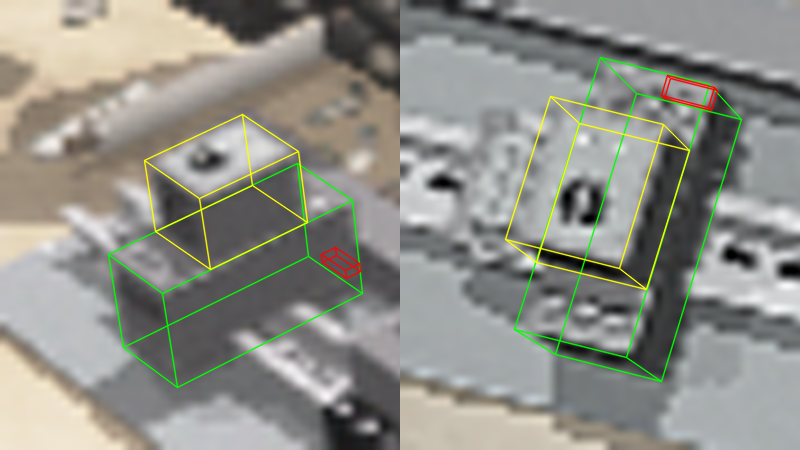

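View pics/scene20.png

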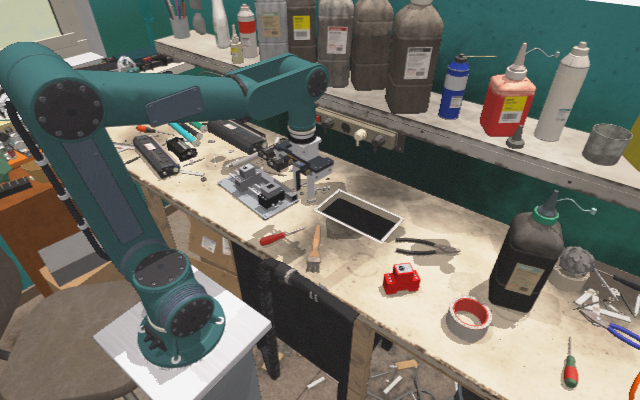

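The relay stands square on the rail, flush with the row at top-crop x≈540. The red relay, screwdriver, brush and cutters look unmoved. I hand the job in.

```bash
python3 -c "
from bench import ticket
print(ticket.close_job())"
```

```text
the job is handed in; nothing more can be done
None
```

The timer relay is on the rail, butted against the terminal row and released. I handed the job in at about 33 s; no verdict was reported.

**What I did:** The tool can only turn about its own axis, so I gripped the relay by the nose and tipped it to about 0.34 rad between the pads by pressing its far end on the rail's near flange (about 9 N). I then slid the lip under the near edge until it stopped. Rocking it down in the grip stalled at about 14 N. So did pressing on the far end with shut fingers, at about 11 N. A light push on the nose (under 3 N at the readings) brought it down and it engaged. Last, I slid it along the rail to the row.

**Last checks:**
- **Latched:** a 10 N upward pull moved the relay less than 1 mm.
- **Seated height:** the far end met firm resistance at tool height 67.7 mm, which is the height I expected for home.
- **Against the row:** sliding took about 4.5 N, then it stopped hard at 9.4 N with the relay's side at y = 48.8 mm. The pictures put the row at about 48 mm.
- **Square and released:** the last pictures show it upright and square, with the gripper clear. I saw no change in the other things on the bench.
- **Highest forces seen:** about 18 N along the rail's x with 12 N vertical, when I pushed low on the relay's near end. This is under the 35 N limit, but forces were only read at the end of each move.

**What disagreed or was not confirmed:**
- The picture fits of the tilted relay disagreed on the lip's position across the rail by several millimetres, and one suggested it was not fully hooked. I judged it hooked by feel, because it resisted lifting and came to a stop.
- The final outline overlay sits 1 to 1.5 pixels off, about the size of the camera error.
- The foot's position was never measured directly, only inferred from the pull test.

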